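# Close up the loaf-tin delivery chest

### The arm

A 6-joint arm with a two-finger parallel gripper is mounted at the origin on the work surface. World frame = base frame: x ahead of the robot, y to its left, z up, the work surface at z = 0. Lengths are in m, angles in rad, forces in N, time in s.
With the tool pointing down it reaches from about 0.35 to 0.775 m from the base axis. Payload 7.3 kg.
Tool frame: the origin (TCP) lies at the very end of the fingers, on their centre line; the grasp point (between the pads) lies 19 mm behind it; z points along the fingers, x is the direction in which the jaws open and shut, and the axes are right-handed (so a half turn about z gives the same grasp; the last joint's range is limited). The gripper opens to 92 mm and grips with 3 to 60 N. Pads are 19 mm wide; open, the fingers measure 130 mm over their backs; the gripper's body (75 mm by 190 mm) begins 47 mm behind the grasp point.
Start: joints at [1.111, 0.342, 1.524, -0, 1.275, -0.146], TCP at [0.162, 0.499, 0.227] pointing down, gripper open.
Joint ranges: [-2.53, 2.53], [-0.77, 2.02], [0.04, 2.7], [-1, 4.14], [0.28, 2.66], [-3.11, 3.11]. Speed limits (rad/s): [2.57, 2.57, 3.14, 3.14, 3.14, 3.14].

### API

Orientations are given as a unit quaternion [x, y, z, w].
In Python, from plant import * gives the robot as it stands. The module is installed in compiled form; this text tells all that it offers.
- The arm moves only by the tool carry_out, never from a script. Its arguments are lists of equal length, an entry for each row: "claw": the opening in per cent of the stroke, from 0 (shut) to 100 (fully open); "offset": the shift along the tool's x, y, z in cm, a list of three; "spin": the turn about the tool's z in degrees. In form: {"claw": [claw, ...], "offset": [[dx, dy, dz], ...], "spin": [spin, ...]}. A call has 1 to 12 rows; each row is the pose to reach, as a shift and turn from the pose commanded when the call began, along the tool's axes at that moment; what a row does not reach only later rows make up. A row lasts 1/8 s, in which the tool goes at most 62.5 mm and 10.7 degrees, less where a joint would pass 70% of its speed; a pose out of reach is approached as far as the arm can. A call with a gripper value outside its range is refused whole. The fingers move at their own pace and stop on an object; "force" is the grip in N (left out, the last holds). Time passes only in rows, so rows that repeat a pose let the fingers close. It gives the time, the measured TCP pose, the force and the opening at its end, in the units of the state.
- state(): the state, without advancing time (a new reading comes with each control period).
- snapshot(name): name is "scene" or "top"; returns the picture (400x640x3 uint8, blue, green, red); there is no depth.
- camera_params(name): a dict with "fx", "fy", "cx", "cy" (pixels), "D" ([k1, k2, p1, p2, k3] as OpenCV has them; the pictures are not rectified), "R" (3x3) and "t" (3): a world point X has camera coordinates R X + t. Camera axes: x right, y down, z forward; pixel columns grow to the right and rows downward; lengths in m; the calibration is good to about 2 mm. A picture is of the moment at which its call begins. camera_params takes no time and is no camera call.
- finish_job(): hands the job in, once; it reports no verdict.
The state is a dict: "clock": time; "joints": joint angles; "qvel": joint speeds; "joint_torque": joint torques, N m; "ee_pos": TCP position; "eef_rot": TCP orientation; "ft_force": force on the tool from outside, world axes, zero at the start; "moment": the same for the moment, N m; "gripper_width": finger opening in m.
Only numpy, scipy, OpenCV 4.12 (cv2) and the standard library are available. Lean on these libraries where they do the work, as an engineer would, in place of code of your own. Each camera call takes 0.05 s, during which the arm holds its last target.

### The job

Pack every lidded loaf tin from the bench into the wooden delivery chest, all lying in one layer on its floor; then shut the lid fully. After that swing the hasp shut over the staple, and finally lift the retaining pin out of its rest and drop it all the way down through the staple, in front of the hasp, so that its flange rests on the staple; leave the other things on the bench where they are.

Things in the scene. Friction and masses are not known exactly. Their poses are not given: they have to be found in the camera images.
- chest: fixed wooden chest, open on top: outside 140 x 320 mm, 70 mm high, walls and floor 8 mm (inside 124 x 304 mm); four tins fit in one row, their long sides along the chest's x. Origin: centre of its underside, on the bench. Its x points from the front (long side with the hasp) to the back (lid hinge), y along its length, z up. The front looks roughly to the robot's left (world +y)
- lid (a joint): angle of the wooden lid (150 x 320 x 8 mm, 0.3 kg): 0 = shut flat on the chest, grows as it opens; start 1.65 to 1.85 (standing, leaning a little outward over the back), stop 1.95. Its hinge is stiff: the lid stays at any angle and must be pushed all the way down (up to 6 N at its outer part)
- lid_hinge (a point): on the lid's hinge axis, at mid length, 70.5 mm above the bench at the chest's back edge (chest x +70 mm). Axes turn with the lid: its -x runs from the hinge to the lid's free edge, its y lies along the hinge, its z is the normal of the lid's outer (upper) face, which lies 8 mm out along z
- lid_edge (a point): middle of the lid's free edge on the outer face, 150 mm from the hinge; it is over the chest's front when the lid is shut
- staple (a point): flat steel loop on the middle of the lid's free edge; moves with the lid. With the lid shut it sticks out level from the front, to chest x -128 mm; bars 6 mm wide, 7 mm thick, opening 24 mm wide (along chest y). The point is level with the loop's top face (60 mm above the bench when shut), in the middle of the 31 mm of opening in front of the shut hasp, at chest x -108, y 0 mm. The pin drops through here
- hasp (a joint): angle of the steel hasp, a strap on an upright hinge on the chest's front: 0 = shut, along the front (running in chest -y from its hinge); 1.57 = straight out (chest -x); start 1.1 to 1.65, stop 1.9. Turns easily (0.03 N m), stays where left. Strap 124 mm long from the hinge, 5 mm thick, 36 to 70 mm above the bench; a slot 40 to 84 mm from the hinge passes over the staple
- hasp_hinge (a point): on the hasp's hinge axis, 53 mm above the bench, at chest x -88 mm, y +62 mm
- hasp_end (a point): middle of the solid end of the strap, 104 mm from the hinge axis, 53 mm above the bench (the strap goes on 20 mm further); axes turn with the strap: -y along it from hinge to end, -x the normal of its outer side, the side to push on to shut it. With the hasp shut this point is 24 mm beside the staple's side bar, at chest y -42 mm
- tin1_mid (a point): a lidded steel loaf tin, 90 mm long (its own x) x 46 mm wide (y) x 42 mm high (z), 0.15 to 0.3 kg; centre of the tin, 21 mm above what it stands on. Three or four tins are present; an absent one reads None
- tin2_mid (a point): a lidded steel loaf tin, 90 mm long (its own x) x 46 mm wide (y) x 42 mm high (z), 0.15 to 0.3 kg; centre of the tin, 21 mm above what it stands on. Three or four tins are present; an absent one reads None
- tin3_mid (a point): a lidded steel loaf tin, 90 mm long (its own x) x 46 mm wide (y) x 42 mm high (z), 0.15 to 0.3 kg; centre of the tin, 21 mm above what it stands on. Three or four tins are present; an absent one reads None
- tin4_mid (a point): a lidded steel loaf tin, 90 mm long (its own x) x 46 mm wide (y) x 42 mm high (z), 0.15 to 0.3 kg; centre of the tin, 21 mm above what it stands on. Three or four tins are present; an absent one reads None
- pin_grip (a point): steel retaining pin, 96 mm long, 0.15 kg, upright at the start in a black rest: a shank of 12 mm diameter and 50 mm length with a chamfered tip, a flange of 38 mm diameter (4 mm thick), and above it a cylindrical grip of 26 mm diameter and 42 mm length. This point is the middle of the grip, 75 mm above the tip; z along the pin, away from the tip
- pin_neck (a point): underside of the pin's flange, on its axis, 50 mm above the tip; it comes to rest on top of the staple
- pin_tip (a point): lower tip of the pin's shank
- rest: fixed black block, 70 x 70 x 34 mm, with a hole 16 mm wide and 30 mm deep in which the pin stands; origin: centre of its underside
- scraper: bench scraper, steel blade with a dark wooden grip, 118 x 85 mm, lying flat near the far left; a bystander, origin under its middle
- brush: pastry brush, 190 mm, lying at the near left; a bystander, origin under its middle
- bowl: steel bowl, 110 mm across, 50 mm high; a bystander, origin under its middle
- mug: white mug, 85 mm high; a bystander, origin under its middle
There are look-alikes about, which are no part of the job. Leave any yellow look-alike of the part that bears tin3_mid alone.

How it is judged:
By the outcome, as a careful person would: the job done as asked, in the order asked, and still so for the second after the job is handed in, with the robot touching nothing.
Of tin1, tin2, tin3, tin4 only 3 to 4 are there at a start; the rules pass over those that are not, and their reading is None.
At some moment in a run one of tin1, tin2, tin3, tin4 may be knocked a few centimetres aside while the robot is not near it.
It also fails if it takes over 210 s, if anything falls off the work surface, if the arm or the gripper's body presses on something with over 40 N, if the wrist force passes 120 N, or if a joint passes its speed limit or range.

## Working session

There is one attempt and no reset: what is moved stays moved. The work goes in short steps, Python scripts to look and compute and a tool call to move; the robot and the scene stay as the last step left them, time stands still between calls to the robot, and variables do not carry over. Pictures are saved under pics/ and viewed, and the job is handed in when it is done.

Besides the shell and the picture viewer there is one more tool, called by a JSON object that holds its "api" and its "payload". carry_out: Moves the arm, as the interface text tells. Its arguments: {"type":"object","properties":{"claw":{"type":"array"},"offset":{"type":"array"},"spin":{"type":"array"},"force":{"type":"number"}},"required":["claw","offset","spin"]}

```bash
mkdir -p pics; python3 - <<'E'
from plant import *
import cv2
for n in("scene","top"):
    cv2.imwrite(f"pics/{n}0.png",snapshot(n)); p=camera_params(n); print(n,p)
s=state();print(s)
E
```

```text
scene {'fx': 368.8679374957063, 'fy': 368.8679374957063, 'cx': 322.517929602817, 'cy': 202.39275236531205, 'D': array([0.01465304, 0.        , 0.        , 0.        , 0.        ]), 'R': array([[-0.16374822,  0.98643536,  0.01148012],
       [ 0.71246186,  0.12630176, -0.69025065],
       [-0.68233761, -0.10484817, -0.72347927]]), 't': array([-0.05371607, -0.30443269,  1.33455509])}
top {'fx': 504.20667065861346, 'fy': 504.20667065861346, 'cx': 318.4309601121763, 'cy': 205.5507291403762, 'D': array([-0.16584539,  0.        ,  0.        ,  0.        ,  0.        ]), 'R': array([[ 2.42898705e-02, -9.99694813e-01,  4.50360118e-03],
       [-9.80598538e-01, -2.47019394e-02, -1.94464193e-01],
       [ 1.94516093e-01,  3.07285339e-04, -9.80899279e-01]]), 't': array([0.12219543, 0.497845  , 1.45852747])}
{'clock': 0.1, 'joints': array([ 1.11096789e+00,  3.42661751e-01,  1.52491564e+00, -1.26666718e-06,
        1.27542815e+00, -1.46016933e-01]), 'qvel': array([ 0.00175941, -0.0017618 , -0.00288135,  0.00011094,  0.00036046,
       -0.00109383]), 'joint_torque': array([ 1.63610363e-03, -4.32002449e+01, -2.44695801e+01,  7.18795834e-02,
        5.25895553e-02, -1.20371587e-05]), 'ee_pos': array([0.16188214, 0.4990303 , 0.226112  ]), 'eef_rot': array([ 8.08914467e-01,  5.87925918e-01, -6.25522191e-04,  3.28308173e-04]), 'ft_force': array([ 0.40028041, -0.5106484 , -0.56581345]), 'moment': array([ 0.03799133, -0.01539864,  0.04825915]), 'gripper_width': 0.09187852502879951}
```

View pics/scene0.png

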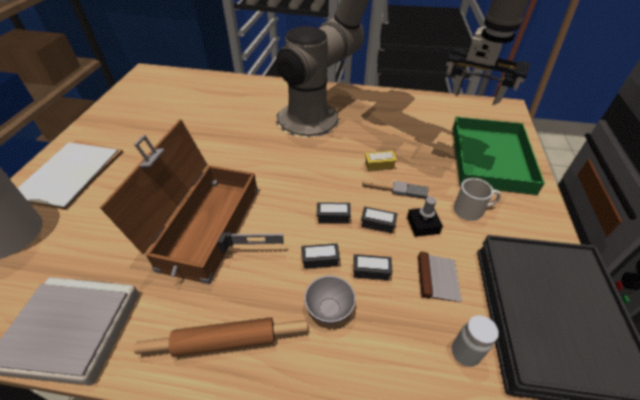

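View pics/top0.png

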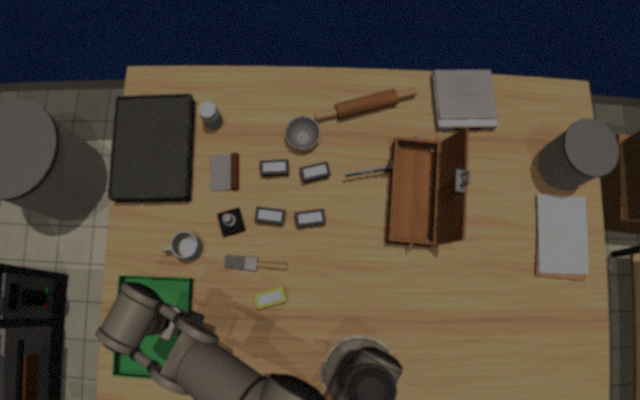

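```bash
cat > h.py <<'E'
import numpy as np, cv2
from plant import *
from scipy.spatial.transform import Rotation as Rn
def K(p): return np.array([[p['fx'],0,p['cx']],[0,p['fy'],p['cy']],[0,0,1]])
def pz(n,uv,z):
    p=camera_params(n); u=cv2.undistortPoints(np.array(uv,float).reshape(-1,1,2),K(p),p['D']).reshape(-1,2)
    d=np.c_[u,np.ones(len(u))]@p['R']; c=-p['R'].T@p['t']
    return c+d*((z-c[2])/d[:,2])[:,None]
def pj(n,X):
    p=camera_params(n); r,_=cv2.Rodrigues(p['R']); return cv2.projectPoints(np.array(X,float).reshape(-1,1,3),r,p['t'],K(p),p['D'])[0].reshape(-1,2)
def crop(im,x0,y0,x1,y1,k,name):
    c=cv2.resize(im[y0:y1,x0:x1],None,fx=k,fy=k,interpolation=cv2.INTER_CUBIC)
    for x in range((x0+9)//10*10,x1,10):
        cv2.line(c,((x-x0)*k,0),((x-x0)*k,6),(0,255,255),1)
        if x%20==0: cv2.putText(c,str(x),((x-x0)*k-10,18),0,.4,(0,255,255),1)
    for y in range((y0+9)//10*10,y1,10):
        cv2.line(c,(0,(y-y0)*k),(6,(y-y0)*k),(0,255,255),1)
        if y%20==0: cv2.putText(c,str(y),(8,(y-y0)*k+4),0,.4,(0,255,255),1)
    cv2.imwrite("pics/"+name,c)
def goto(x,y,z,yaw=None):
    """delta (cm, deg) in tool axes from current pose to target; tool down; yaw = world angle of tool x (mod 180)"""
    s=state(); R=Rn.from_quat(s['eef_rot']).as_matrix()
    d=R.T@(np.array([x,y,z])-s['ee_pos'])*100
    a=np.degrees(np.arctan2(R[1,0],R[0,0])); sp=0
    if yaw is not None:
        sp=-((yaw-a+90)%180-90)
    print("pos",s['ee_pos'].round(4),"toolx yaw",a.round(1),"F",s['ft_force'].round(1),"w",round(s['gripper_width'],4),"t",s['clock'],'j6',s['joints'][5].round(2))
    print("offset",d.round(2),"spin",round(sp,1))
E
python3 - <<'E'
from h import *
a=cv2.imread("pics/top0.png"); b=cv2.imread("pics/scene0.png")
crop(a,200,145,340,245,5,"t1.png"); crop(a,340,120,480,260,4,"t2.png")
crop(b,300,185,450,285,5,"s1.png"); crop(b,100,120,300,290,4,"s2.png")
E
```

```text
(no output)
```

View pics/t1.png

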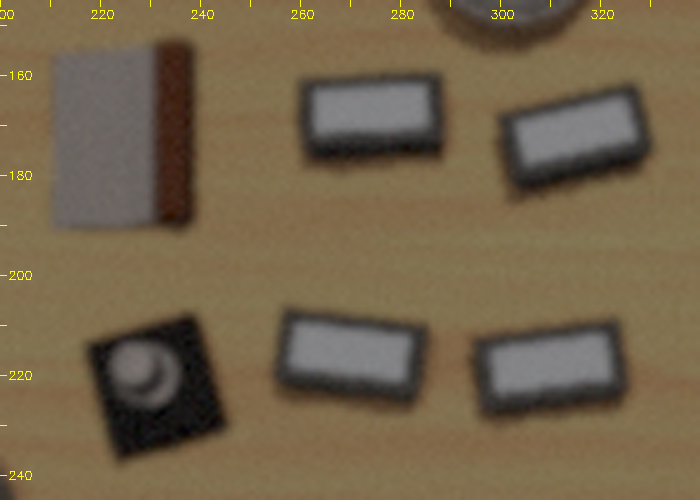

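View pics/t2.png

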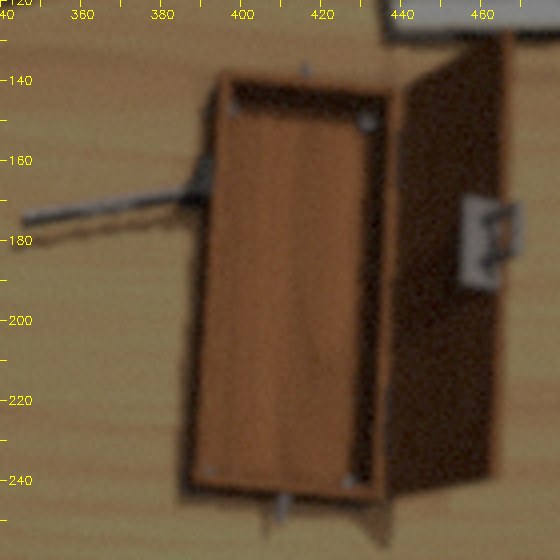

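View pics/s1.png

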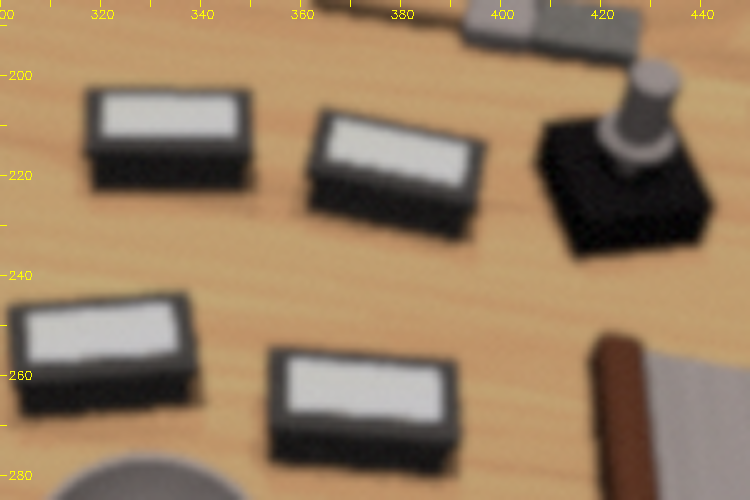

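View pics/s2.png

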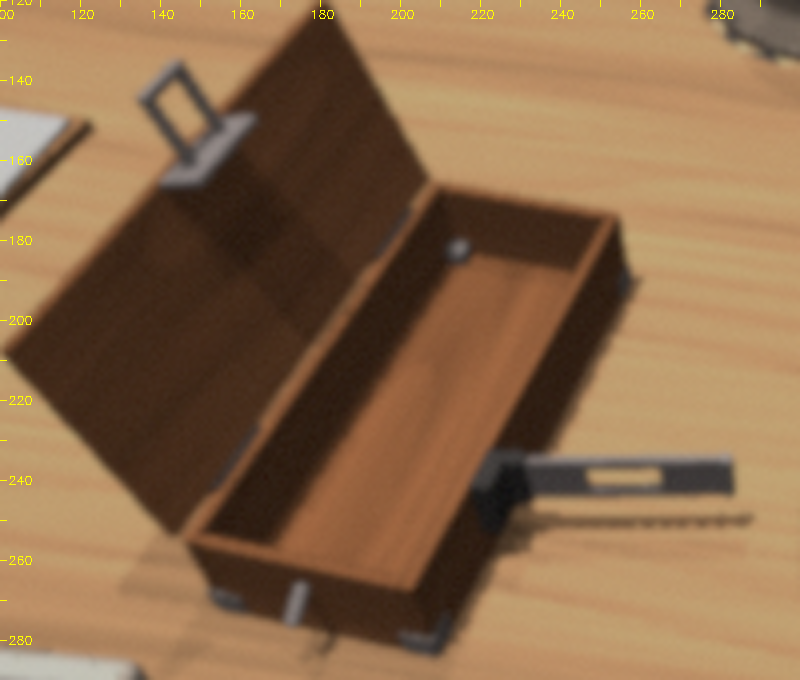

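```bash
cat > tins.py <<'E'
from h import *
def labels(n,im):
    k=4; g=cv2.resize(im,None,fx=k,fy=k,interpolation=cv2.INTER_CUBIC)
    hsv=cv2.cvtColor(g,cv2.COLOR_BGR2HSV); m=((hsv[...,2]>(130 if n=='top' else 150))&(hsv[...,1]<45)).astype(np.uint8)
    out=[]
    for c in cv2.findContours(m,0,2)[0]:
        (x,y),(w,h),a=cv2.minAreaRect(c)
        if w*h/k/k<100 or w*h/k/k>700: continue
        bx=cv2.boxPoints(((x,y),(w,h),a)); px=(bx+.5)/k-.5
        W=pz(n,px,.042); ce=W.mean(0); e=W[1]-W[0]; f=W[2]-W[1]
        l,s=(e,f) if np.linalg.norm(e)>np.linalg.norm(f) else (f,e)
        L,S=np.linalg.norm(l),np.linalg.norm(s)
        if not(.06<L<.1 and .02<S<.05): continue
        yaw=np.degrees(np.arctan2(l[1],l[0]))%180
        print(n,px.mean(0).round(1),"xy",ce[:2].round(4),"L",L.round(3),S.round(3),"long yaw",yaw.round(1))
if __name__=="__main__":
    labels('top',cv2.imread('pics/top0.png')); labels('scene',cv2.imread('pics/scene0.png'))
E
python3 tins.py
python3 - <<'E'
from h import *
from scipy.optimize import least_squares
# chest x(front->back)-70..70, y -160..160
C=[(-.07,.16),(.07,.16),(-.07,-.16),(.07,-.16)]
T=np.array([(395,139.5),(439.5,143),(387.5,241.7),(436,245)]); S=np.array([(202.5,267.5),(146,254.5),(253.7,174.2),(208.7,166)])
def W(p,c,z): return np.array([(p[0]+np.cos(p[2])*a-np.sin(p[2])*b,p[1]+np.sin(p[2])*a+np.cos(p[2])*b,z) for a,b in c])
f=lambda p: np.r_[(pj('top',W(p,C,.07))-T).ravel(),(pj('scene',W(p,C,.07))-S).ravel()]
r=least_squares(f,[.55,-.1,-1.57],loss='soft_l1'); print(r.x,f(r.x).round(1))
E
```

```text
top [268.9 297.1] xy [0.2201 0.2724] L 0.066 0.023 long yaw 110.3
top [309.6 217.3] xy [0.4596 0.1599] L 0.062 0.02 long yaw 99.7
top [273.8 166.2] xy [0.6151 0.2739] L 0.061 0.021 long yaw 92.5
scene [372.5 262.5] xy [0.6149 0.2735] L 0.071 0.028 long yaw 94.5
scene [319.9 251.1] xy [0.6041 0.148 ] L 0.07 0.028 long yaw 105.6
scene [379.2 214.8] xy [0.4636 0.2799] L 0.07 0.028 long yaw 84.0
scene [333.4 207.6] xy [0.459  0.1593] L 0.069 0.027 long yaw 100.0
scene [380.5 155.7] xy [0.22   0.2699] L 0.067 0.024 long yaw 107.7
[ 0.54517155 -0.15230046 -1.63947263] [-0.2 -2.5  0.5 -1.5  0.6 -0.8 -0.7  0.1  0.7 -0.7 -0.6 -0.2  1.4 -1.9
 -0.4 -1.8]
```

```bash
cat > ov.py <<'E'
from h import *
def chest(n,im,p,k=5,name="ov.png",box=None):
    x0,y0,x1,y1=box
    c=cv2.resize(im[y0:y1,x0:x1],None,fx=k,fy=k,interpolation=cv2.INTER_CUBIC)
    ca,sa=np.cos(p[2]),np.sin(p[2])
    def q(a,b,z): return (p[0]+ca*a-sa*b,p[1]+sa*a+ca*b,z)
    def ln(P,col):
        P=pj(n,[q(*t) for t in P]); P=((P-[x0,y0]+.5)*k-.5).round().astype(int)
        cv2.polylines(c,[P.reshape(-1,1,2)],False,col,1)
    for s,z,col in((1,.07,(0,255,0)),(1,0,(255,0,0))):
        ln([(-.07,-.16,z),(-.07,.16,z),(.07,.16,z),(.07,-.16,z),(-.07,-.16,z)],col)
    ln([(-.062,-.152,.07),(-.062,.152,.07),(.062,.152,.07),(.062,-.152,.07),(-.062,-.152,.07)],(0,255,255))
    ln([(-.062,-.152,.008),(-.062,.152,.008),(.062,.152,.008),(.062,-.152,.008),(-.062,-.152,.008)],(255,0,255))
    ln([(-.088,.062,.036),(-.088,.062,.07)],(0,0,255))
    cv2.imwrite("pics/"+name,c)
if __name__=="__main__":
    p=[.5452,-.1523,-1.6395]
    chest('top',cv2.imread('pics/top0.png'),p,5,'ovt.png',(340,125,480,245+10)); chest('scene',cv2.imread('pics/scene0.png'),p,5,'ovs.png',(130,150,290,290))
E
python3 ov.py
```

```text
(no output)
```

View pics/ovt.png

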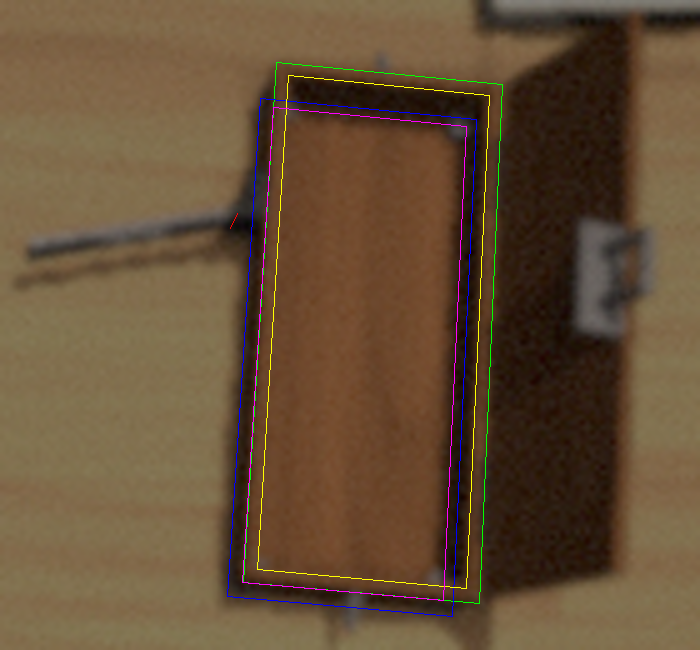

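View pics/ovs.png

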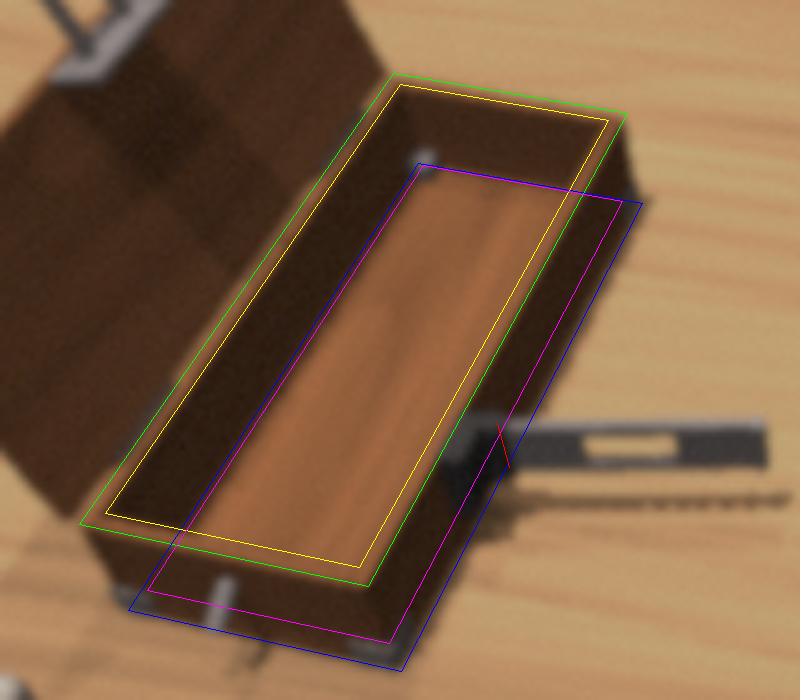

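```bash
python3 - <<'E'
from h import *
goto(.615,.2735,.15,4.5)
print(pz('top',[(302,133)],.045), pz('scene',[(330,290)],.05), pz('scene',[(306,290),(355,290)],.05))
print(pj('scene',[(.615,.2735,.042)]))
E
```

```text
pos [0.1619 0.499  0.2261] toolx yaw 72.0 F [ 0.4 -0.5 -0.6] w 0.0919 t 0.1 j6 -0.15
offset [-7.45 50.06  7.61] spin 67.5
[[0.72298407 0.19087896 0.045     ]] [[0.70756558 0.18768111 0.05      ]] [[0.71637171 0.13672078 0.05      ]
 [0.69835009 0.24084613 0.05      ]]
[[372.48172614 262.46279756]]
```

{"api": "carry_out", "payload": {"claw": [100,100,100,100,100,100,100,100,100,100,100,100], "offset": [[-0.7,5,0],[-1.5,10,0],[-2.2,15,0],[-3,20,0],[-3.7,25,0],[-4.5,30,0],[-5.2,35,0],[-6,40,0],[-6.7,45,0],[-7.45,50,0],[-7.45,50,4],[-7.45,50,7.6]], "spin": [7,14,21,28,35,42,49,56,62,67.5,67.5,67.5], "force": 25}}

```text
clock: 1.6
ee_pos: [0.6149, 0.2733, 0.1487]
eef_rot: [0.999, 0.039, -0.001, 0.0]
ft_force: [0.5, -0.2, -1.0]
gripper_width: 0.0916
```

```bash
python3 - <<'E'
from h import *
import tins
tins.labels('scene',snapshot('scene'))
goto(.615,.2735,.01,4.5)
E
```

```text
scene [319.8 251.1] xy [0.6041 0.1478] L 0.07 0.029 long yaw 104.1
scene [333.2 207.6] xy [0.4591 0.1589] L 0.069 0.027 long yaw 100.0
pos [0.612  0.2727 0.143 ] toolx yaw 4.5 F [-2.3 -1.7 -3.1] w 0.0918 t 1.65 j6 0.23
offset [ 0.44 -0.08 13.3 ] spin -0.0
```

{"api": "carry_out", "payload": {"claw": [100,100,100,100,100,100,100,100], "offset": [[0,0,0],[0,0,3],[0,0,6],[0,0,9],[0,0,11],[0,0,12.5],[0,0,12.5],[0,0,12.5]], "spin": [0,0,0,0,0,0,0,0]}}

```text
clock: 2.65
ee_pos: [0.6155, 0.2745, 0.0272]
eef_rot: [0.999, 0.039, 0.001, -0.0]
ft_force: [0.0, 0.6, -0.2]
gripper_width: 0.0916
```

```bash
python3 - <<'E'
from h import *
goto(.615,.2735,.01,4.5)
crop(snapshot('scene'),320,200,440,300,6,'a1.png')
E
```

```text
pos [0.6155 0.2745 0.0272] toolx yaw 4.5 F [ 0.   0.6 -0.2] w 0.0916 t 2.65 j6 0.23
offset [-0.07  0.1   1.72] spin 0.0
```

View pics/a1.png

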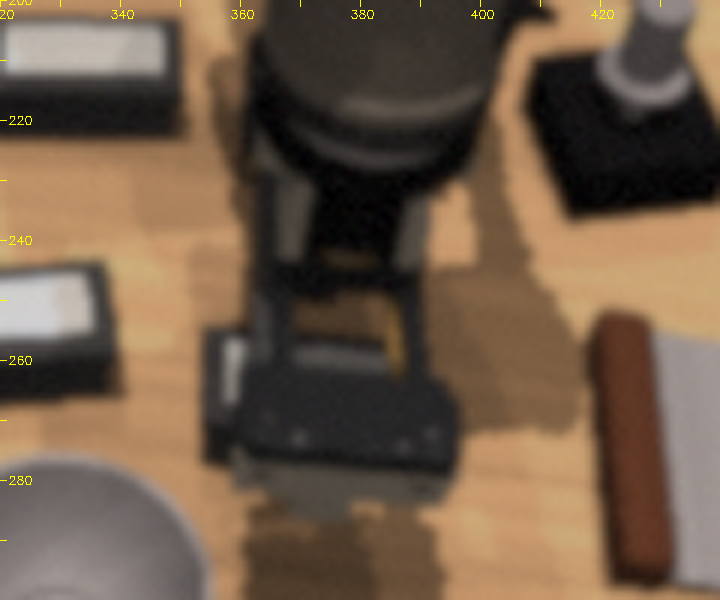

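{"api": "carry_out", "payload": {"claw": [100,100,0,0,0,0,0,0,0,0], "offset": [[0,0,1],[0,0,1.6],[0,0,1.6],[0,0,1.6],[0,0,1.6],[0,0,1.6],[0,0,1.6],[0,0,1.6],[0,0,1.6],[0,0,1.6]], "spin": [0,0,0,0,0,0,0,0,0,0], "force": 25}}

```text
clock: 3.95
ee_pos: [0.6148, 0.2743, 0.0099]
eef_rot: [0.999, 0.039, 0.0, -0.0]
ft_force: [-0.3, 0.2, 1.0]
gripper_width: 0.0457
```

{"api": "carry_out", "payload": {"claw": [0,0,0,0,0,0,0], "offset": [[0,0,-1],[0,0,-4],[0,0,-8],[0,0,-12],[0,0,-15],[0,0,-15],[0,0,-15]], "spin": [0,0,0,0,0,0,0]}}

```text
clock: 4.82
ee_pos: [0.6137, 0.2739, 0.1581]
eef_rot: [0.999, 0.039, -0.001, 0.0]
ft_force: [-0.6, -0.1, -2.3]
gripper_width: 0.046
```

```bash
cat > slot.py <<'E'
from h import *
CH=(.5435,-.1523,-1.6395)
def q(a,b,p=CH):
    return p[0]+np.cos(p[2])*a-np.sin(p[2])*b, p[1]+np.sin(p[2])*a+np.cos(p[2])*b
E
python3 - <<'E'
from slot import *
for b in(.1065,.0355,-.0355,-.1065):
    x,y=q(0,b); print(b,x,y); goto(x,y,.16,-3.9)
cv2.imwrite('pics/a2.png',snapshot('scene'))
E
```

```text
0.1065 0.6497487484845947 -0.15961118632352708
pos [0.6137 0.2739 0.1581] toolx yaw 4.5 F [-0.6 -0.1 -2.3] w 0.046 t 4.825 j6 0.23
offset [ 0.17 43.5  -0.16] spin 8.4
0.0355 0.5789162494948649 -0.15473706210784235
pos [0.6137 0.2739 0.1581] toolx yaw 4.5 F [-0.6 -0.1 -2.3] w 0.046 t 4.825 j6 0.23
offset [-6.85 42.46 -0.15] spin 8.4
-0.0355 0.5080837505051351 -0.14986293789215763
pos [0.6137 0.2739 0.1581] toolx yaw 4.5 F [-0.6 -0.1 -2.3] w 0.046 t 4.825 j6 0.23
offset [-13.87  41.41  -0.13] spin 8.4
-0.1065 0.4372512515154052 -0.1449888136764729
pos [0.6137 0.2739 0.1581] toolx yaw 4.5 F [-0.6 -0.1 -2.3] w 0.046 t 4.825 j6 0.23
offset [-20.9   40.37  -0.11] spin 8.4
```

View pics/a2.png

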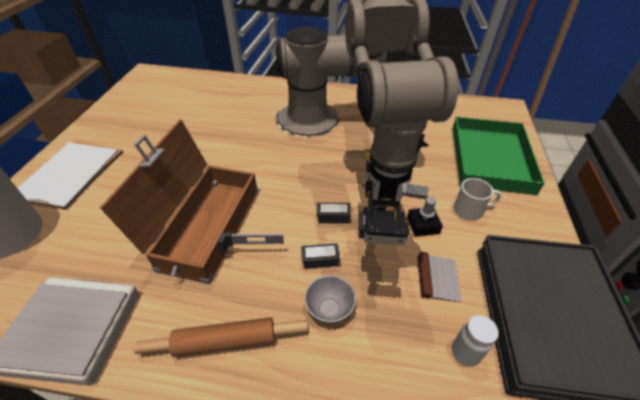

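{"api": "carry_out", "payload": {"claw": [0,0,0,0,0,0,0,0,0,0,0,0], "offset": [[0,4,0],[0,8,0],[0,13,0],[0,18,0],[0,23,0],[0,28,0],[0,33,0],[0.2,37,0],[0.2,41,0],[0.2,43.5,0],[0.2,43.5,0],[0.2,43.5,0]], "spin": [0,0,1,2,3,4,5,6,7,8.4,8.4,8.4]}}

```text
clock: 6.38
ee_pos: [0.6507, -0.158, 0.1591]
eef_rot: [0.999, -0.033, -0.001, -0.001]
ft_force: [0.3, -0.2, -2.5]
gripper_width: 0.0459
```

```bash
python3 - <<'E'
from slot import *
x,y=q(0,.1065); goto(x,y,.1,-3.9)
s=snapshot('scene');t=snapshot('top');cv2.imwrite('pics/b1.png',s);crop(t,370,115,490,255,5,'b2.png')
E
```

```text
pos [ 0.6507 -0.158   0.1591] toolx yaw -3.8 F [ 0.3 -0.2 -2.5] w 0.0459 t 6.375 j6 -0.29
offset [-0.08  0.17  5.91] spin 0.1
```

View pics/b1.png

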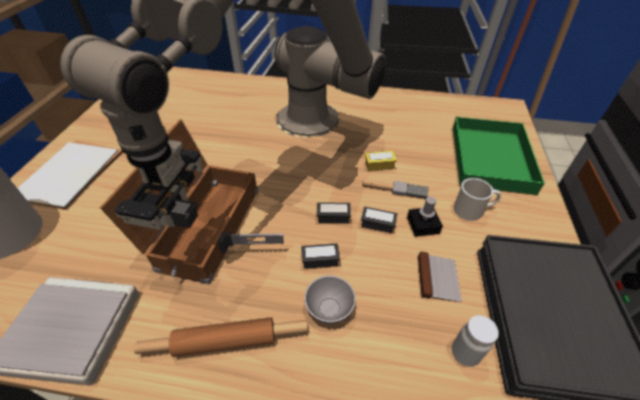

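View pics/b2.png

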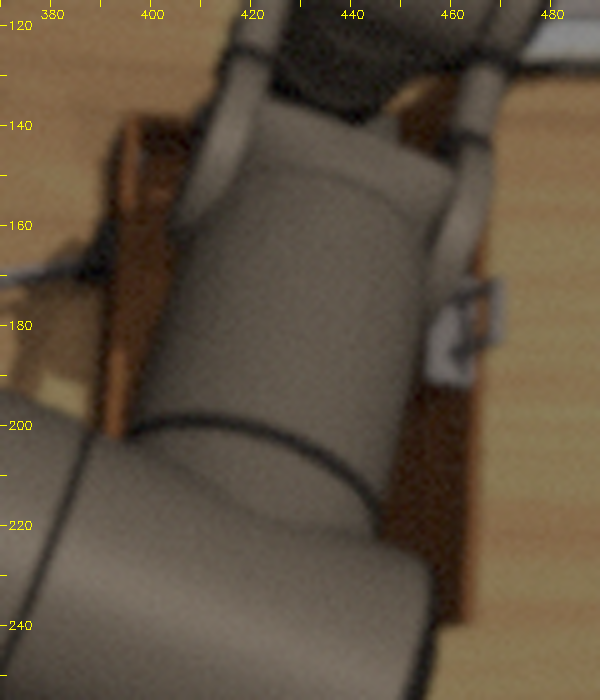

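{"api": "carry_out", "payload": {"claw": [0,0,0,0,0,0,0,0], "offset": [[0,0,2],[0,0,4],[0,0,6],[0,0,8],[0,0,9],[0,0,10],[0,0,10],[0,0,10]], "spin": [0,0,0,0,0,0,0,0]}}

```text
clock: 7.48
ee_pos: [0.6514, -0.1594, 0.0604]
eef_rot: [0.999, -0.034, 0.001, 0.0]
ft_force: [-0.9, 0.4, -2.2]
gripper_width: 0.0457
```

```bash
python3 - <<'E'
from slot import *
x,y=q(0,.1065); goto(x,y,.018,-3.9)
s=snapshot('scene');crop(s,100,120,260,300,4,'b3.png')
E
```

```text
pos [ 0.6514 -0.1594  0.0604] toolx yaw -3.9 F [-0.9  0.4 -2.2] w 0.0457 t 7.475 j6 -0.29
offset [-0.16  0.03  4.24] spin 0.0
```

View pics/b3.png

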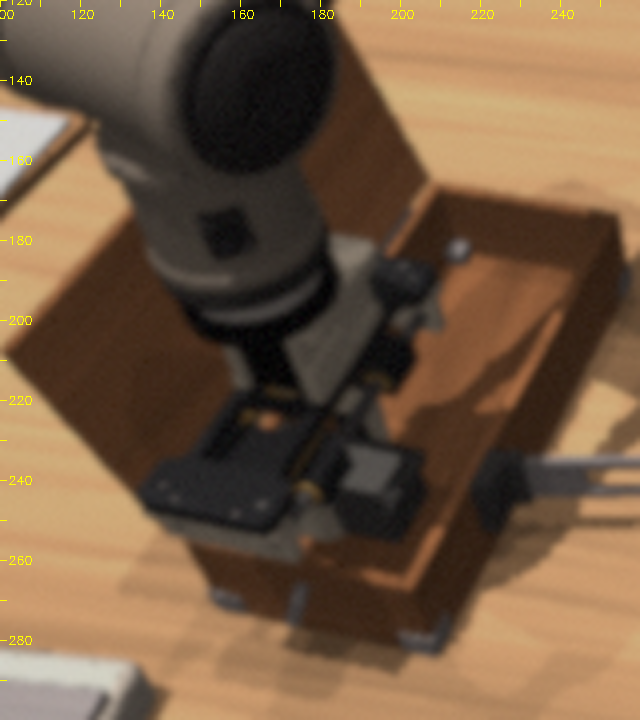

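{"api": "carry_out", "payload": {"claw": [0,0,0,0,0,0,0,0], "offset": [[-0.15,0,0.5],[-0.15,0,1],[-0.15,0,2],[-0.15,0,3],[-0.15,0,3.6],[-0.15,0,3.9],[-0.15,0,4.1],[-0.15,0,4.1]], "spin": [0,0,0,0,0,0,0,0]}}

```text
clock: 8.52
ee_pos: [0.6495, -0.1592, 0.0188]
eef_rot: [0.999, -0.034, 0.0, 0.0]
ft_force: [-0.7, -0.3, -2.1]
gripper_width: 0.0458
```

{"api": "carry_out", "payload": {"claw": [0,0,57,57,57,57,57,57,57,57,57,57], "offset": [[0,0,0.05],[0,0,0.05],[0,0,0.05],[0,0,0.05],[0,0,0.05],[0,0,0],[0,0,-2],[0,0,-4],[0,0,-8],[0,0,-12],[0,0,-14],[0,0,-14]], "spin": [0,0,0,0,0,0,0,0,0,0,0,0]}}

```text
clock: 10.02
ee_pos: [0.6506, -0.1596, 0.1622]
eef_rot: [0.999, -0.034, 0.003, 0.001]
ft_force: [-0.1, -0.9, 0.2]
gripper_width: 0.0523
```

```bash
python3 - <<'E'
from slot import *
goto(.6041,.148,.16,15)
s=snapshot('scene');cv2.imwrite('pics/b4.png',s)
E
```

```text
pos [ 0.6506 -0.1596  0.1622] toolx yaw -3.9 F [-0.1 -0.9  0.2] w 0.0523 t 10.025 j6 -0.29
offset [ -6.72 -30.37   0.13] spin -18.9
```

View pics/b4.png

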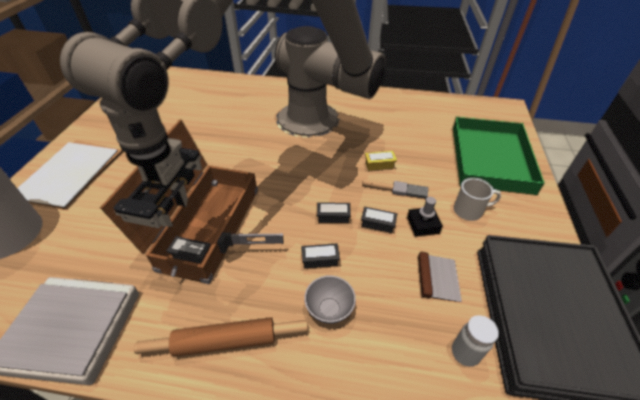

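{"api": "carry_out", "payload": {"claw": [57,57,57,60,60,60,60,60,60,60], "offset": [[0,-3,0],[-0.5,-7,0],[-1.5,-12,0],[-3,-17,0],[-4,-21,0],[-5,-25,0],[-6,-28,0],[-6.7,-30.4,0],[-6.7,-30.4,0],[-6.7,-30.4,0]], "spin": [0,-2,-5,-8,-11,-14,-16,-18.9,-18.9,-18.9]}}

```text
clock: 11.32
ee_pos: [0.6029, 0.148, 0.158]
eef_rot: [0.991, 0.13, -0.001, 0.0]
ft_force: [0.7, -0.6, 0.7]
gripper_width: 0.0549
```

```bash
python3 - <<'E'
from slot import *
import tins
goto(.6041,.148,.01,15)
s=snapshot('scene');tins.labels('scene',s);tins.labels('top',snapshot('top'));crop(s,270,180,400,330,4,'b5.png')
E
```

```text
pos [0.6029 0.148  0.158 ] toolx yaw 15.0 F [ 0.7 -0.6  0.7] w 0.0549 t 11.325 j6 -0.14
offset [ 0.13  0.02 14.8 ] spin -0.0
scene [187.9 246. ] xy [ 0.6431 -0.1653] L 0.077 0.031 long yaw 85.7
scene [379.8 215. ] xy [0.4637 0.2814] L 0.068 0.029 long yaw 84.0
top [ 85.9 250.2] xy [0.3386 0.8433] L 0.068 0.024 long yaw 177.8
top [ 79.9 233.8] xy [0.3886 0.869 ] L 0.07 0.037 long yaw 86.6
top [269.1 214.9] xy [0.4638 0.2816] L 0.062 0.024 long yaw 84.1
top [415.4 158.6] xy [ 0.6513 -0.1611] L 0.065 0.022 long yaw 86.5
```

View pics/b5.png

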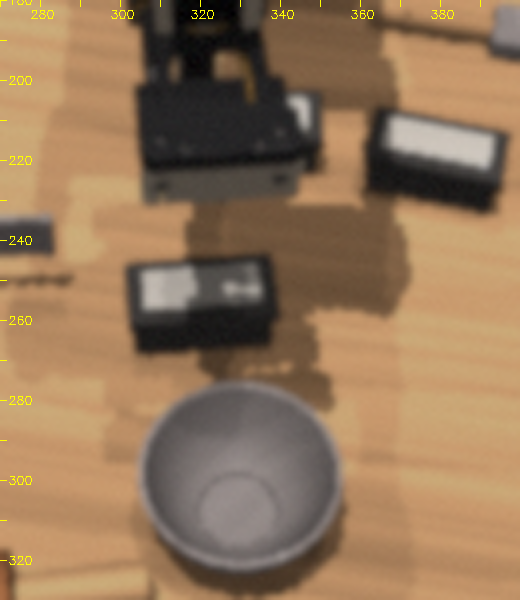

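{"api": "carry_out", "payload": {"claw": [60,60,60,60,60,60,60,60,60,60], "offset": [[0.1,0,2],[0.1,0,5],[0.1,0,8],[0.1,0,9.5],[0.1,0,10.5],[0.1,0,11.5],[0.1,0,12.5],[0.1,0,13.5],[0.1,0,14.7],[0.1,0,14.7]], "spin": [0,0,0,0,0,0,0,0,0,0]}}

```text
clock: 12.68
ee_pos: [0.6033, 0.1488, 0.0105]
eef_rot: [0.991, 0.131, -0.001, -0.0]
ft_force: [-1.5, -0.2, -0.3]
gripper_width: 0.055
```

{"api": "carry_out", "payload": {"claw": [60,0,0,0,0,0,0], "offset": [[0,0,0],[0,0,0],[0,0,0],[0,0,0],[0,0,0],[0,0,0],[0,0,0]], "spin": [0,0,0,0,0,0,0]}}

```text
clock: 13.55
ee_pos: [0.6045, 0.149, 0.0122]
eef_rot: [0.991, 0.131, 0.001, -0.0]
ft_force: [-0.6, 0.5, 5.2]
gripper_width: 0.046
```

```bash
python3 - <<'E'
from slot import *
goto(.6041,.148,.01,15)
x,y=q(-.002,.0355); goto(x,y,.16,-3.9)
s=snapshot('scene');crop(s,270,180,400,330,4,'b6.png')
E
```

```text
pos [0.6045 0.149  0.0122] toolx yaw 15.0 F [-0.6  0.5  5.2] w 0.046 t 13.55 j6 -0.14
offset [-0.06  0.09  0.22] spin 0.0
pos [0.6045 0.149  0.0122] toolx yaw 15.0 F [-0.6  0.5  5.2] w 0.046 t 13.55 j6 -0.14
offset [-10.26  28.48 -14.79] spin 18.9
```

View pics/b6.png

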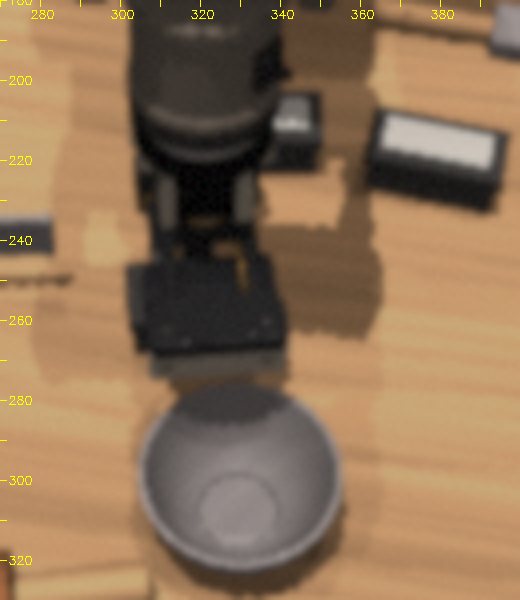

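{"api": "carry_out", "payload": {"claw": [0,0,0,0,0,0], "offset": [[0,0,-1],[0,0,-4],[0,0,-8],[0,0,-12],[0,0,-15],[0,0,-15]], "spin": [0,0,0,0,0,0]}}

```text
clock: 14.35
ee_pos: [0.6051, 0.1491, 0.1639]
eef_rot: [0.991, 0.131, 0.002, -0.0]
ft_force: [-0.8, -0.9, -3.7]
gripper_width: 0.0461
```

{"api": "carry_out", "payload": {"claw": [0,0,0,0,0,0,0,0,0,0,0,0], "offset": [[-1,3,0],[-2,6,0],[-3,9,0],[-4,12,0],[-5.2,15,0],[-6.5,18,0],[-7.5,21,0],[-8.5,24,0],[-9.5,26.5,0],[-10.3,28.5,0],[-10.3,28.5,0],[-10.3,28.5,0]], "spin": [2,4,6,8,10,12,14,16,18,18.9,18.9,18.9]}}

```text
clock: 15.85
ee_pos: [0.5782, -0.1524, 0.161]
eef_rot: [0.999, -0.034, -0.001, -0.0]
ft_force: [0.0, 0.1, -2.7]
gripper_width: 0.0458
```

```bash
python3 - <<'E'
from slot import *
x,y=q(-.002,.0355); goto(x,y,.06,-3.9)
s=snapshot('scene');crop(s,100,100,300,300,4,'b7.png')
E
```

```text
pos [ 0.5782 -0.1524  0.161 ] toolx yaw -3.9 F [ 0.   0.1 -2.7] w 0.0458 t 15.85 j6 -0.32
offset [ 0.1   0.04 10.1 ] spin 0.0
```

View pics/b7.png

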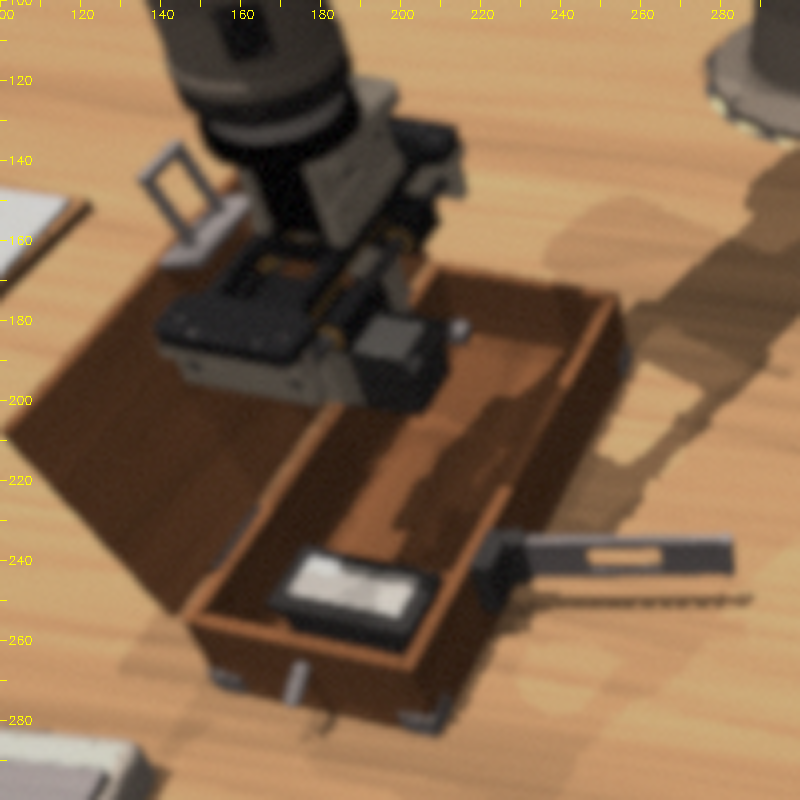

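{"api": "carry_out", "payload": {"claw": [0,0,0,0,0,0,0,0,0,0,0,0], "offset": [[0,0,3],[0,0,6],[0,0,9],[0,0,10],[0,0,11],[0,0,12],[0,0,12.8],[0,0,13.4],[0,0,13.8],[0,0,14.1],[0,0,14.1],[0,0,14.1]], "spin": [0,0,0,0,0,0,0,0,0,0,0,0]}}

```text
clock: 17.4
ee_pos: [0.5787, -0.1531, 0.0209]
eef_rot: [0.999, -0.034, 0.0, 0.0]
ft_force: [0.0, -0.4, -2.0]
gripper_width: 0.0456
```

```bash
python3 - <<'E'
from slot import *
x,y=q(-.002,.0355); goto(x,y,.06,-3.9)
E
```

```text
pos [ 0.5787 -0.1531  0.0209] toolx yaw -3.9 F [ 0.  -0.4 -2. ] w 0.0456 t 17.4 j6 -0.32
offset [ 0.04 -0.04 -3.91] spin 0.0
```

Down another 1.5 mm, release, and retreat.

{"api": "carry_out", "payload": {"claw": [0,0,57,57,57,57,57,57,57,57,57,57], "offset": [[0,0,0.1],[0,0,0.1],[0,0,0.1],[0,0,0.1],[0,0,0.1],[0,0,0],[0,0,-2],[0,0,-4],[0,0,-8],[0,0,-12],[0,0,-14],[0,0,-14]], "spin": [0,0,0,0,0,0,0,0,0,0,0,0]}}

```text
clock: 18.9
ee_pos: [0.5793, -0.1534, 0.1624]
eef_rot: [0.999, -0.034, 0.002, 0.001]
ft_force: [0.8, -0.9, 0.2]
gripper_width: 0.0526
```

```bash
python3 - <<'E'
from slot import *
import tins
goto(.4591,.159,.16,10)
s=snapshot('scene');tins.labels('scene',s);cv2.imwrite('pics/b8.png',s)
E
```

```text
pos [ 0.5793 -0.1534  0.1624] toolx yaw -3.9 F [ 0.8 -0.9  0.2] w 0.0526 t 18.9 j6 -0.32
offset [-14.11 -30.35   0.16] spin -13.9
scene [187.7 246. ] xy [ 0.6433 -0.1658] L 0.075 0.029 long yaw 85.2
scene [379.2 214.8] xy [0.4635 0.28  ] L 0.071 0.029 long yaw 84.0
scene [333.5 207.5] xy [0.4585 0.1595] L 0.07 0.028 long yaw 100.0
scene [380.5 155.6] xy [0.2198 0.2699] L 0.07 0.026 long yaw 107.0
```

View pics/b8.png

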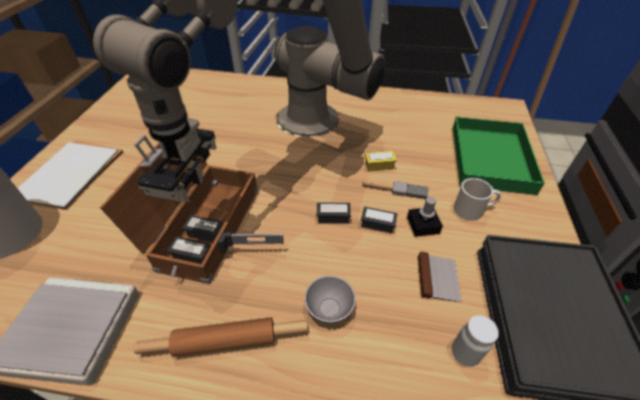

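{"api": "carry_out", "payload": {"claw": [57,57,57,75,75,75,75,75,75,75,75,75], "offset": [[-1,-3,0],[-2.5,-6,0],[-4,-10,0],[-6,-14,0],[-8,-18,0],[-10,-22,0],[-12,-26,0],[-13.2,-28.5,0],[-14.1,-30.35,0],[-14.1,-30.35,0],[-14.1,-30.35,3],[-14.1,-30.35,3]], "spin": [0,-2,-4,-6,-8,-10,-12,-13,-13.9,-13.9,-13.9,-13.9]}}

```text
clock: 20.45
ee_pos: [0.4569, 0.1582, 0.1286]
eef_rot: [0.996, 0.087, -0.003, 0.0]
ft_force: [-1.3, -0.7, 0.4]
gripper_width: 0.0689
```

```bash
python3 - <<'E'
from slot import *
goto(.4588,.1593,.011,10)
s=snapshot('scene');crop(s,270,150,410,260,5,'c1.png')
E
```

```text
pos [0.4569 0.1582 0.1286] toolx yaw 10.0 F [-1.3 -0.7  0.4] w 0.0689 t 20.45 j6 0.0
offset [ 0.28 -0.07 11.75] spin -0.0
```

View pics/c1.png

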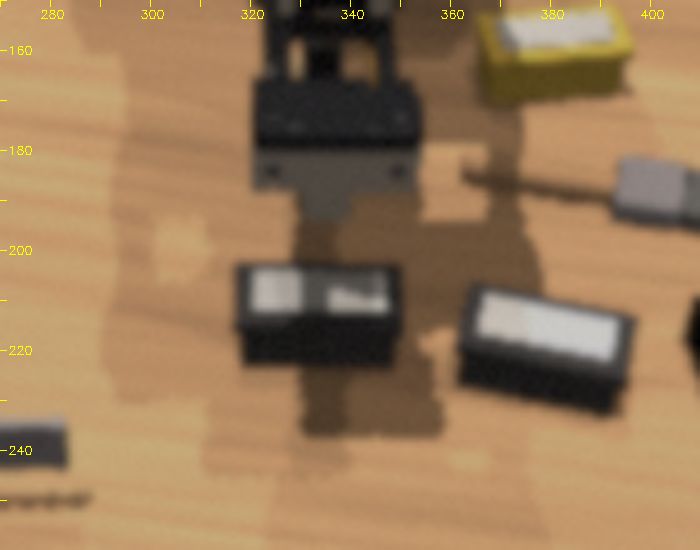

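{"api": "carry_out", "payload": {"claw": [75,75,75,75,75,75,0,0,0,0,0,0], "offset": [[0.1,0,3],[0.1,0,6],[0.1,0,9],[0.1,0,10.5],[0.1,0,11.7],[0.1,0,11.7],[0.1,0,11.7],[0.1,0,11.7],[0.1,0,11.7],[0.1,0,11.7],[0.1,0,11.7],[0.1,0,11.7]], "spin": [0,0,0,0,0,0,0,0,0,0,0,0]}}

```text
clock: 22.0
ee_pos: [0.4597, 0.1596, 0.0143]
eef_rot: [0.996, 0.087, 0.001, -0.0]
ft_force: [-0.6, -0.3, 6.7]
gripper_width: 0.0459
```

```bash
python3 - <<'E'
from slot import *
x,y=q(-.002,-.0355); goto(x,y,.16,-3.9)
E
```

```text
pos [0.4597 0.1596 0.0143] toolx yaw 10.0 F [-0.6 -0.3  6.7] w 0.0459 t 22.0 j6 0.0
offset [ -0.56  31.12 -14.57] spin 13.9
```

{"api": "carry_out", "payload": {"claw": [0,0,0,0,0,0], "offset": [[0,0,-1],[0,0,-4],[0,0,-8],[0,0,-12],[0,0,-14.8],[0,0,-14.8]], "spin": [0,0,0,0,0,0]}}

```text
clock: 22.75
ee_pos: [0.4603, 0.1597, 0.1637]
eef_rot: [0.996, 0.087, 0.002, -0.0]
ft_force: [-0.3, -0.2, -2.2]
gripper_width: 0.046
```

{"api": "carry_out", "payload": {"claw": [0,0,0,0,0,0,0,0,0,0,0,0], "offset": [[0,3,0],[0,6,0],[0,10,0],[0,14,0],[0,18,0],[0,22,0],[-0.2,26,0],[-0.4,29,0],[-0.5,31.1,0],[-0.5,31.1,0],[-0.5,31.1,0],[-0.5,31.1,0]], "spin": [1,3,5,7,9,11,12,13,13.9,13.9,13.9,13.9]}}

```text
clock: 24.25
ee_pos: [0.5084, -0.1466, 0.1616]
eef_rot: [0.999, -0.033, -0.0, -0.0]
ft_force: [-0.5, 0.1, -1.9]
gripper_width: 0.0457
```

```bash
python3 - <<'E'
from slot import *
x,y=q(-.002,-.0355); goto(x,y,.025,-3.9)
s=snapshot('scene');crop(s,100,100,300,300,4,'c2.png')
E
```

```text
pos [ 0.5084 -0.1466  0.1616] toolx yaw -3.8 F [-0.5  0.1 -1.9] w 0.0457 t 24.25 j6 -0.36
offset [-1.000e-02  1.300e-01  1.366e+01] spin 0.1
```

View pics/c2.png

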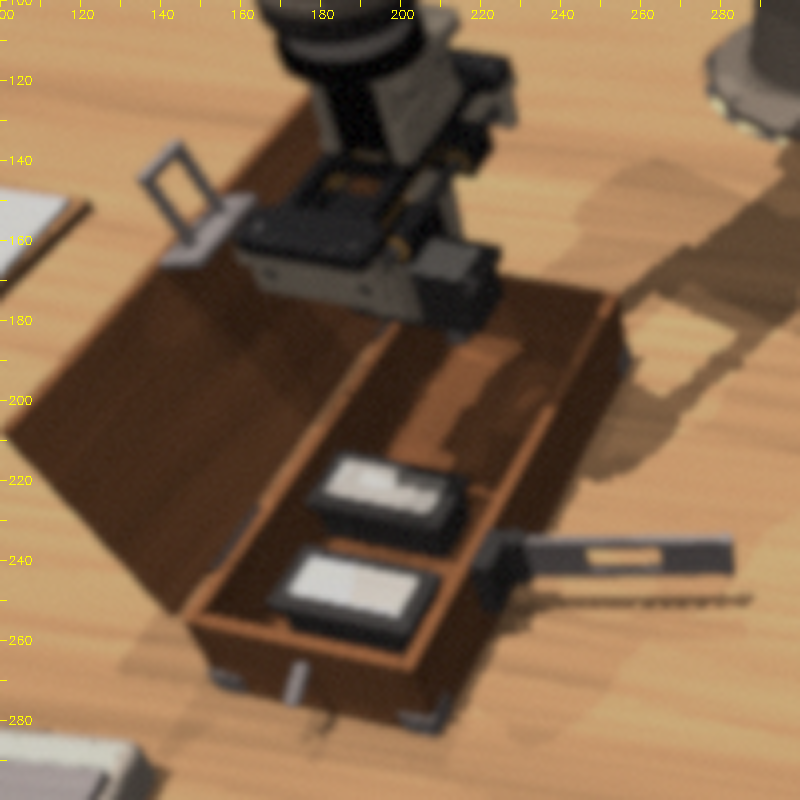

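{"api": "carry_out", "payload": {"claw": [0,0,0,0,0,0,0,0,0,0,0,0], "offset": [[0,0,3],[0,0,6],[0,0,9],[0,0,10],[0,0,11],[0,0,12],[0,0,12.6],[0,0,13.2],[0,0,13.6],[0,0,13.8],[0,0,13.8],[0,0,13.8]], "spin": [0,0,0,0,0,0,0,0,0,0,0,0]}}

```text
clock: 25.8
ee_pos: [0.5087, -0.1477, 0.0239]
eef_rot: [0.999, -0.034, 0.0, 0.0]
ft_force: [0.2, -0.4, -2.0]
gripper_width: 0.0458
```

{"api": "carry_out", "payload": {"claw": [0,0,57,57,57,57,57,57,57,57,57,57], "offset": [[0,0,0.1],[0,0,0.1],[0,0,0.1],[0,0,0.1],[0,0,0.1],[0,0,0],[0,0,-2],[0,0,-4],[0,0,-8],[0,0,-12],[0,0,-14],[0,0,-14]], "spin": [0,0,0,0,0,0,0,0,0,0,0,0]}}

```text
clock: 27.3
ee_pos: [0.5097, -0.1482, 0.1653]
eef_rot: [0.999, -0.034, 0.002, 0.001]
ft_force: [0.0, -0.6, -1.2]
gripper_width: 0.0524
```

```bash
python3 - <<'E'
from slot import *
import tins
goto(.4636,.2805,.16,-6)
s=snapshot('scene');tins.labels('scene',s);cv2.imwrite('pics/c3.png',s)
E
```

```text
pos [ 0.5097 -0.1482  0.1653] toolx yaw -3.9 F [ 0.  -0.6 -1.2] w 0.0524 t 27.3 j6 -0.36
offset [ -7.5  -42.46   0.44] spin 2.1
scene [187.9 246. ] xy [ 0.6431 -0.1654] L 0.077 0.031 long yaw 85.6
scene [195.6 221.1] xy [ 0.5659 -0.1784] L 0.072 0.029 long yaw 85.2
scene [379.2 214.9] xy [0.4636 0.28  ] L 0.071 0.029 long yaw 84.2
scene [380.6 155.6] xy [0.2195 0.2702] L 0.069 0.027 long yaw 108.1
```

View pics/c3.png

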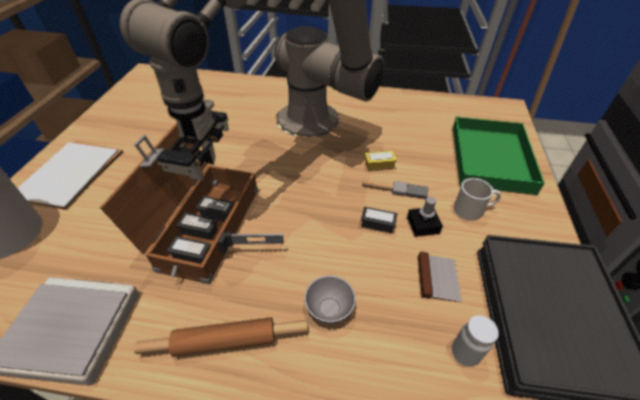

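{"api": "carry_out", "payload": {"claw": [57,57,57,75,75,75,75,75,75,75,75,75], "offset": [[-0.7,-4,0],[-1.4,-8,0],[-2.2,-12.5,0],[-3,-17,0],[-3.9,-22,0],[-4.8,-27,0],[-5.7,-32,0],[-6.4,-36,0],[-7,-40,0],[-7.4,-42.4,0],[-7.4,-42.4,2],[-7.4,-42.4,2]], "spin": [0,0,0,0,1,1,2,2,2.1,2.1,2.1,2.1]}}

```text
clock: 28.85
ee_pos: [0.4617, 0.28, 0.141]
eef_rot: [0.999, -0.052, -0.003, 0.001]
ft_force: [0.4, -0.6, -1.5]
gripper_width: 0.0691
```

```bash
python3 - <<'E'
from slot import *
goto(.4637,.2806,.011,-6)
s=snapshot('scene');crop(s,310,150,450,260,5,'d1.png')
E
```

```text
pos [0.4617 0.28   0.141 ] toolx yaw -5.9 F [ 0.4 -0.6 -1.5] w 0.0691 t 28.85 j6 0.51
offset [ 0.25 -0.12 13.  ] spin 0.1
```

View pics/d1.png

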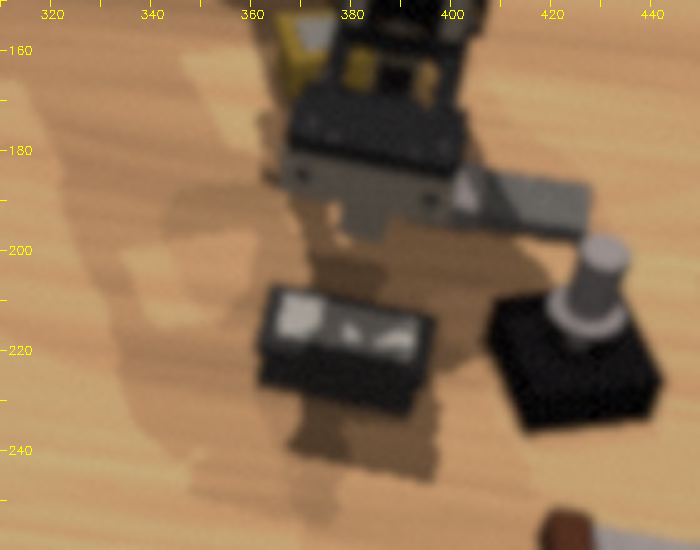

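{"api": "carry_out", "payload": {"claw": [75,75,75,75,75,75,0,0,0,0,0,0], "offset": [[0.1,0,3],[0.1,0,6],[0.1,0,9],[0.1,0,11.5],[0.1,0,12.9],[0.1,0,12.9],[0.1,0,12.9],[0.1,0,12.9],[0.1,0,12.9],[0.1,0,12.9],[0.1,0,12.9],[0.1,0,12.9]], "spin": [0,0,0,0,0,0,0,0,0,0,0,0]}}

```text
clock: 30.4
ee_pos: [0.4648, 0.2805, 0.0155]
eef_rot: [0.999, -0.052, 0.001, -0.0]
ft_force: [0.2, -0.4, 6.3]
gripper_width: 0.0455
```

{"api": "carry_out", "payload": {"claw": [0,0,0,0,0,0], "offset": [[0,0,-1],[0,0,-4],[0,0,-8],[0,0,-12],[0,0,-14.8],[0,0,-14.8]], "spin": [0,0,0,0,0,0]}}

```text
clock: 31.15
ee_pos: [0.4654, 0.2808, 0.1649]
eef_rot: [0.999, -0.052, 0.002, -0.001]
ft_force: [0.6, 0.3, -2.6]
gripper_width: 0.0464
```

```bash
python3 - <<'E'
from slot import *
x,y=q(-.002,-.1065); print(x,y);goto(x,y,.16,-3.9)
E
```

```text
0.43738855078908645 -0.14299353201479037
pos [0.4654 0.2808 0.1649] toolx yaw -6.0 F [ 0.6  0.3 -2.6] w 0.0464 t 31.15 j6 0.51
offset [ 1.63 42.44  0.39] spin -2.1
```

{"api": "carry_out", "payload": {"claw": [0,0,0,0,0,0,0,0,0,0,0,0], "offset": [[0.1,4,0],[0.3,8,0],[0.5,13,0],[0.7,18,0],[0.9,23,0],[1.1,28,0],[1.3,33,0],[1.5,37,0],[1.6,40.5,0],[1.6,42.4,0],[1.6,42.4,0],[1.6,42.4,0]], "spin": [0,0,0,0,-1,-1,-1,-2,-2.1,-2.1,-2.1,-2.1]}}

```text
clock: 32.65
ee_pos: [0.4355, -0.1423, 0.1618]
eef_rot: [0.999, -0.034, -0.001, -0.001]
ft_force: [-0.5, -0.1, -3.0]
gripper_width: 0.0461
```

```bash
python3 - <<'E'
from slot import *
x,y=q(-.002,-.1065); goto(x,y,.025,-3.9)
s=snapshot('scene');crop(s,100,100,300,300,4,'d2.png')
E
```

```text
pos [ 0.4355 -0.1423  0.1618] toolx yaw -3.9 F [-0.5 -0.1 -3. ] w 0.0461 t 32.65 j6 -0.42
offset [ 0.22  0.07 13.68] spin 0.0
```

View pics/d2.png

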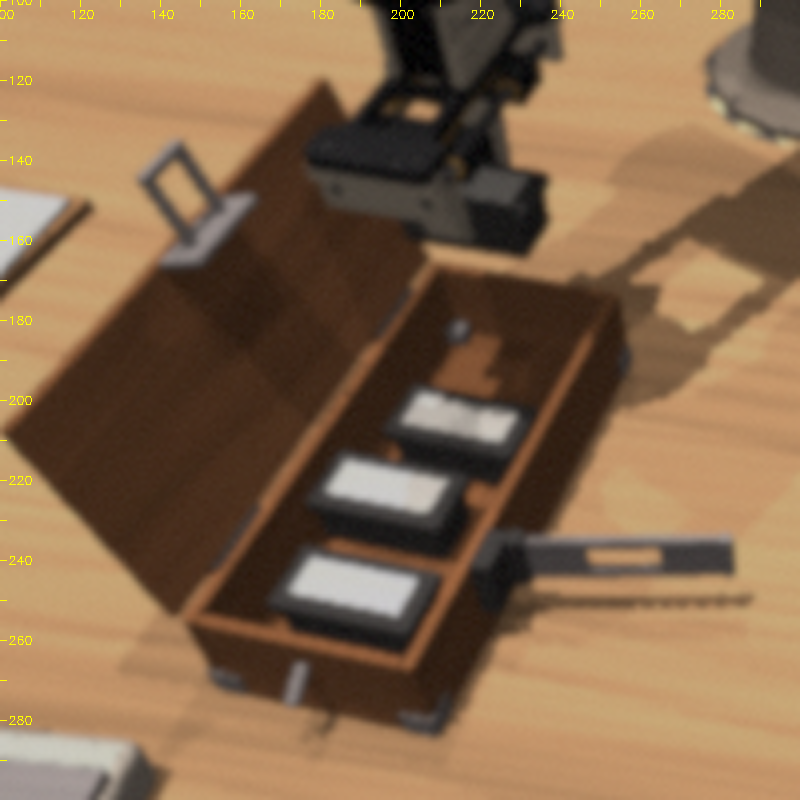

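{"api": "carry_out", "payload": {"claw": [0,0,0,0,0,0,0,0,0,0,0,0], "offset": [[0.1,0,3],[0.1,0,6],[0.1,0,8],[0.1,0,9.5],[0.1,0,10.5],[0.1,0,11.5],[0.1,0,12.3],[0.1,0,13],[0.1,0,13.5],[0.1,0,13.7],[0.1,0,13.7],[0.1,0,13.7]], "spin": [0,0,0,0,0,0,0,0,0,0,0,0]}}

```text
clock: 34.2
ee_pos: [0.4378, -0.1435, 0.0258]
eef_rot: [0.999, -0.034, 0.001, 0.0]
ft_force: [5.9, -0.7, -4.5]
gripper_width: 0.0464
```

```bash
python3 - <<'E'
from slot import *
x,y=q(-.002,-.1065); goto(x,y,.024,-3.9)
s=snapshot('scene');crop(s,150,100,300,250,5,'d3.png')
E
```

```text
pos [ 0.4378 -0.1435  0.0258] toolx yaw -3.9 F [ 5.9 -0.7 -4.5] w 0.0464 t 34.2 j6 -0.42
offset [-0.04 -0.04  0.18] spin 0.0
```

View pics/d3.png

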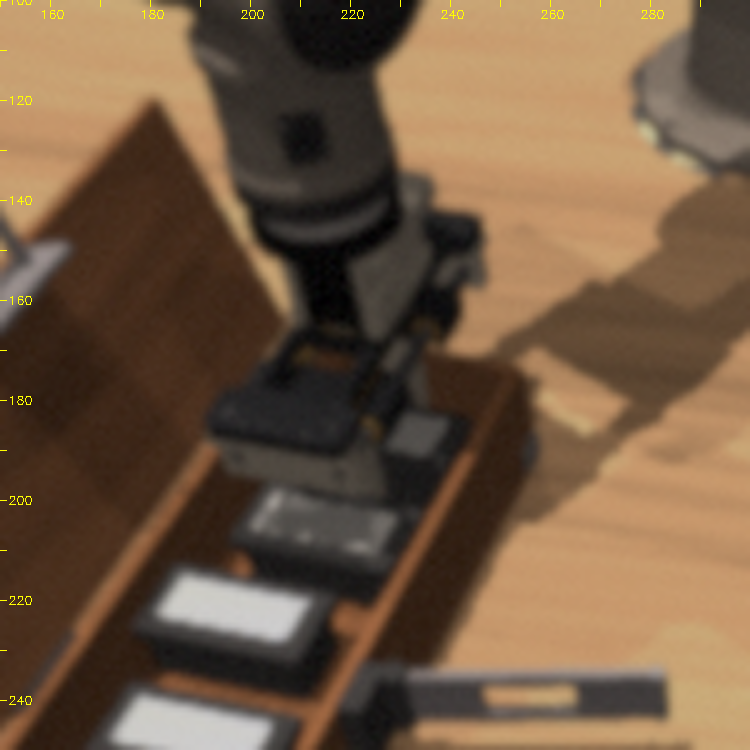

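{"api": "carry_out", "payload": {"claw": [0,0,0,0,55,55,55,55,55], "offset": [[0.15,0,0],[0.3,0,0],[0.3,0,0.15],[0.3,0,0.2],[0.3,0,0.2],[0.3,0,0.2],[0.3,0,0.2],[0.3,0,0.2],[0.3,0,0.2]], "spin": [0,0,0,0,0,0,0,0,0]}}

```text
clock: 35.38
ee_pos: [0.4403, -0.1434, 0.0238]
eef_rot: [0.999, -0.034, 0.0, 0.0]
ft_force: [0.6, 0.1, 0.4]
gripper_width: 0.0504
```

{"api": "carry_out", "payload": {"claw": [55,55,55,55,55,55,55], "offset": [[0,0,-1],[0,0,-3],[0,0,-6],[0,0,-10],[0,0,-14],[0,-5,-16],[0,-5,-16]], "spin": [0,0,0,0,0,0,0]}}

```text
clock: 36.25
ee_pos: [0.4438, -0.0916, 0.1858]
eef_rot: [0.999, -0.032, 0.002, 0.0]
ft_force: [0.2, -0.1, -0.6]
gripper_width: 0.0505
```

```bash
python3 - <<'E'
from slot import *
goto(.4,0,.2,-3.9)
s=snapshot('scene');crop(s,100,100,300,300,4,'d4.png')
cv2.imwrite('pics/d5.png',snapshot('top'))
E
```

```text
pos [ 0.4438 -0.0916  0.1858] toolx yaw -3.7 F [ 0.2 -0.1 -0.6] w 0.0505 t 36.25 j6 -0.31
offset [-4.96 -8.86 -1.44] spin 0.2
```

View pics/d4.png

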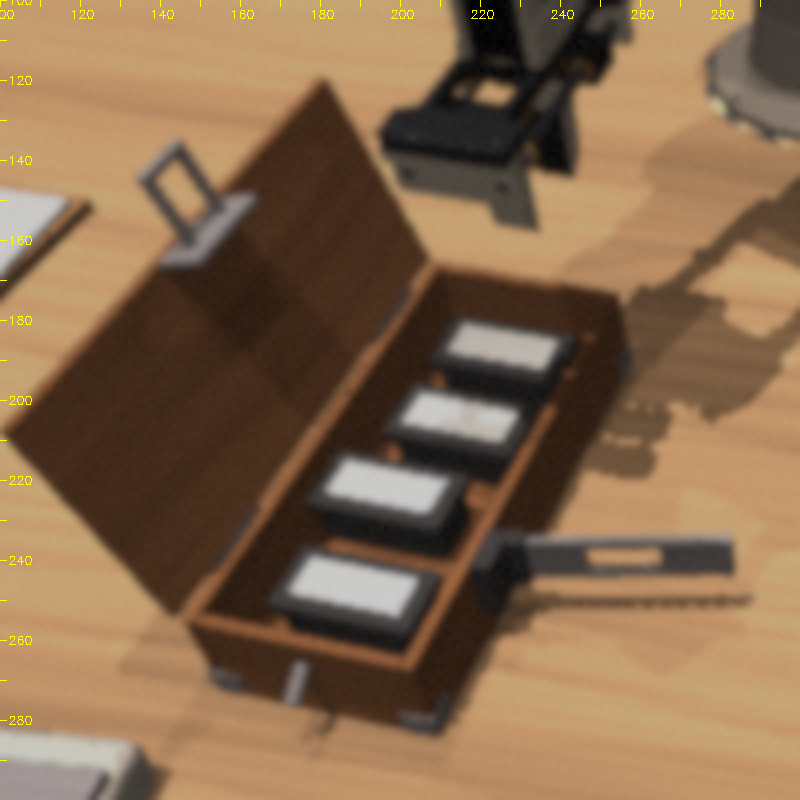

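View pics/d5.png

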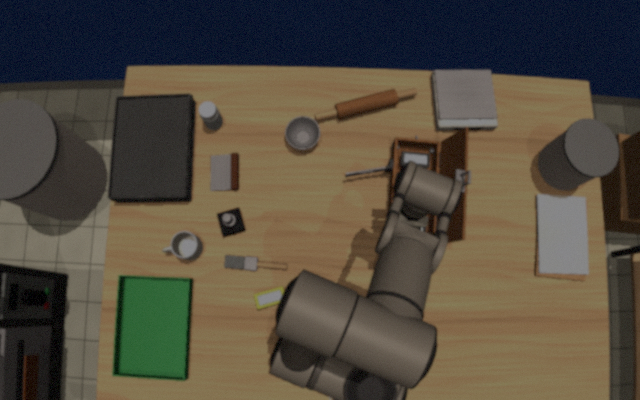

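{"api": "carry_out", "payload": {"claw": [0,0,0,0,0,0,0,0,0,0,0,0], "offset": [[0,0,-4],[0,0,-8],[0,0,-12],[-1,0,-14.5],[-2,4,-14.5],[-3,8,-14.5],[-3.3,12,-14.5],[-3.3,16,-14.5],[-3.3,20,-14.5],[-3.3,23,-14.5],[-3.3,23,-14.5],[-3.3,23,-14.5]], "spin": [0,0,0,0,0,0,0,0,0,0,0,0]}}

```text
clock: 37.85
ee_pos: [0.3945, -0.3207, 0.328]
eef_rot: [0.999, -0.034, -0.001, -0.001]
ft_force: [-0.6, 0.7, 1.0]
gripper_width: 0.0005
```

```bash
python3 - <<'E'
from slot import *
x,y=q(.155,-.12);print(x,y); goto(x,y,.185,-3.9)
s=snapshot('scene');cv2.imwrite('pics/e1.png',s)
E
```

```text
0.41314240658875057 -0.29869637235952046
pos [ 0.3945 -0.3207  0.328 ] toolx yaw -3.9 F [-0.6  0.7  1. ] w 0.0005 t 37.85 j6 -0.76
offset [ 1.73 -2.3  14.3 ] spin -0.0
```

View pics/e1.png

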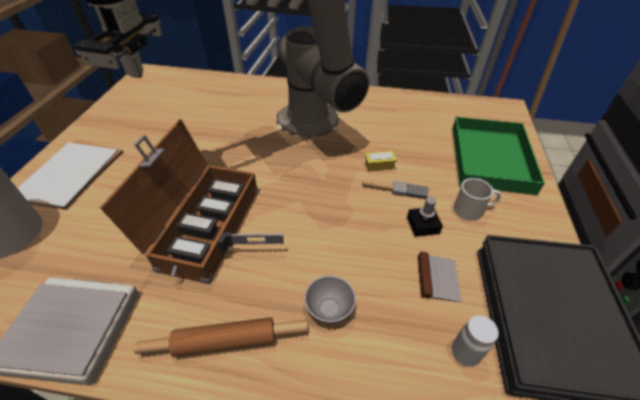

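{"api": "carry_out", "payload": {"claw": [0,0,0,0,0,0,0], "offset": [[1,-0.5,2],[1.7,-1.2,5],[1.7,-1.2,8],[1.7,-1.2,11],[1.7,-1.2,14],[1.7,-1.2,14],[1.7,-1.2,14]], "spin": [0,0,0,0,0,0,0]}}

```text
clock: 38.78
ee_pos: [0.4134, -0.3099, 0.19]
eef_rot: [0.999, -0.033, 0.001, 0.001]
ft_force: [0.2, -1.1, 0.2]
gripper_width: 0.0005
```

```bash
python3 - <<'E'
from slot import *
goto(.41,-.30,.185,-3.9)
for a in (.12,.11,.09,.07): print(a,q(a,-.12))
s=snapshot('scene');crop(s,60,60,260,260,4,'e2.png')
E
```

```text
pos [ 0.4134 -0.3099  0.19  ] toolx yaw -3.8 F [ 0.2 -1.1  0.2] w 0.0005 t 38.775 j6 -0.72
offset [-0.4  -0.96  0.5 ] spin 0.1
0.12 (np.float64(0.41554514387817265), np.float64(-0.2637789432800762))
0.11 (np.float64(0.4162316402465789), np.float64(-0.25380253497166355))
0.09 (np.float64(0.41760463298339145), np.float64(-0.23384971835483825))
0.07 (np.float64(0.41897762572020414), np.float64(-0.21389690173801296))
```

View pics/e2.png

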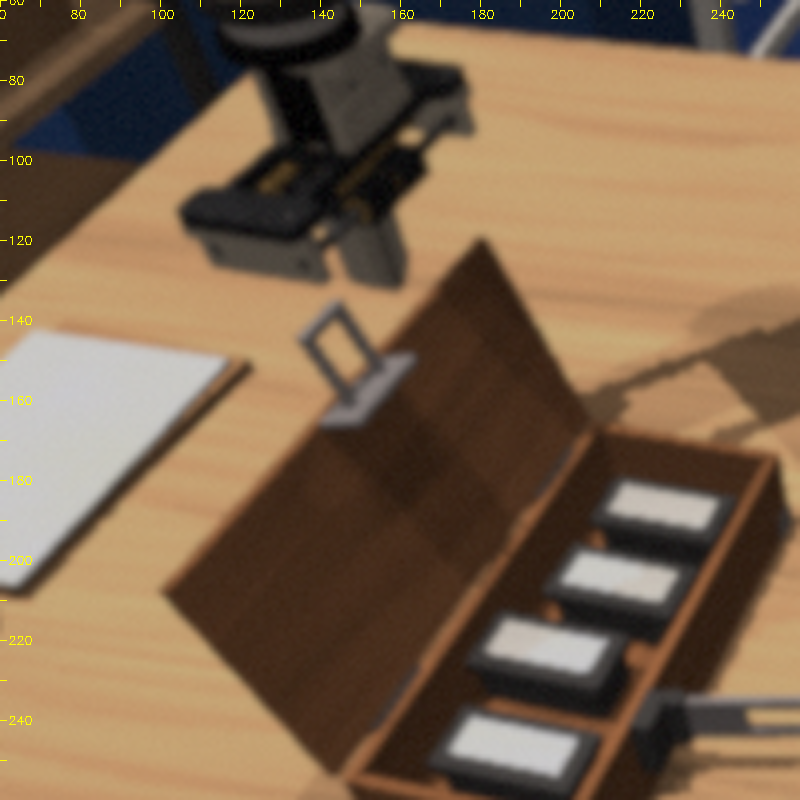

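{"api": "carry_out", "payload": {"claw": [0,0,0,0,0,0,0,0,0,0,0,0], "offset": [[0,-1.5,0.2],[0,-3,0.4],[0,-4,0.4],[0,-5,0.4],[0,-6,0.4],[0,-7,0.4],[0,-8,0.5],[0,-9,0.5],[0,-10,0.6],[0,-11,0.8],[0,-11.8,0.9],[0,-11.8,0.9]], "spin": [0,0,0,0,0,0,0,0,0,0,0,0]}}

```text
clock: 40.33
ee_pos: [0.4205, -0.191, 0.1793]
eef_rot: [0.999, -0.033, -0.001, -0.001]
ft_force: [0.5, 0.6, 0.0]
gripper_width: 0.0006
```

```bash
python3 - <<'E'
from slot import *
goto(.41,-.30,.185,-3.9)
s=snapshot('scene');crop(s,60,60,260,260,4,'e3.png')
E
```

```text
pos [ 0.4205 -0.191   0.1793] toolx yaw -3.8 F [0.5 0.6 0. ] w 0.0006 t 40.325 j6 -0.53
offset [-0.32 10.94 -0.59] spin 0.1
```

View pics/e3.png

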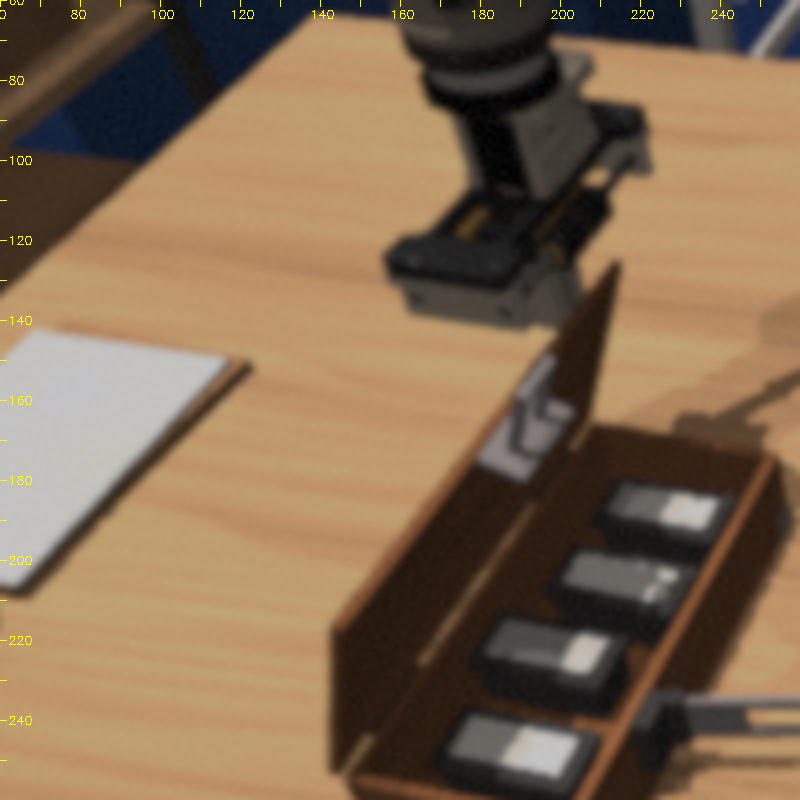

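{"api": "carry_out", "payload": {"claw": [0,0,0,0,0,0,0,0,0,0,0,0], "offset": [[0,-1.2,0.4],[0,-2.4,0.9],[0,-3.6,1.7],[0,-4.4,2.4],[0,-5.1,3.1],[0,-5.8,3.8],[0,-6.4,4.6],[0,-6.9,5.4],[0,-7.3,6.2],[0,-7.8,7.3],[0,-8,8.3],[0,-8,8.3]], "spin": [0,0,0,0,0,0,0,0,0,0,0,0]}}

```text
clock: 41.88
ee_pos: [0.4255, -0.1118, 0.0957]
eef_rot: [0.999, -0.034, -0.001, -0.001]
ft_force: [0.6, -0.2, 0.6]
gripper_width: -0.0001
```

```bash
python3 - <<'E'
from slot import *
goto(.41,-.30,.0785,-3.9)
s=snapshot('scene');crop(s,60,60,260,260,4,'e4.png')
E
```

```text
pos [ 0.4255 -0.1118  0.0957] toolx yaw -3.9 F [ 0.6 -0.2  0.6] w -0.0001 t 41.875 j6 -0.36
offset [-0.27 18.89  1.7 ] spin 0.0
```

View pics/e4.png

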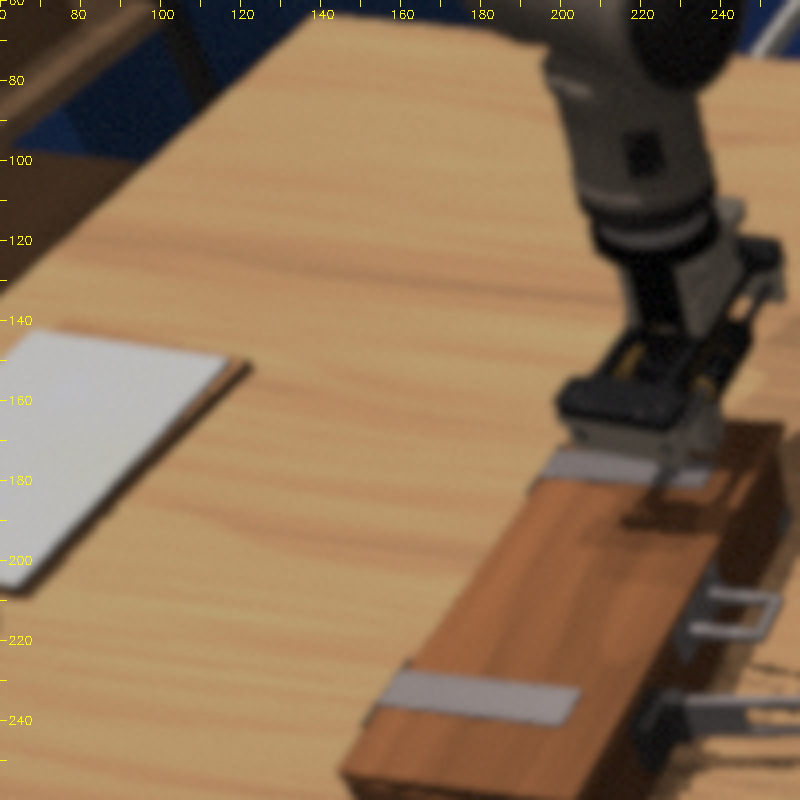

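{"api": "carry_out", "payload": {"claw": [0,0,0,0,0,0,0], "offset": [[0,-0.3,0.6],[0,-0.3,1.2],[0,-0.3,1.6],[0,-0.3,2],[0,-0.3,2.3],[0,-0.3,2.3],[0,-0.3,2.3]], "spin": [0,0,0,0,0,0,0]}}

```text
clock: 42.8
ee_pos: [0.4265, -0.1093, 0.078]
eef_rot: [0.999, -0.034, 0.001, 0.0]
ft_force: [-15.3, 6.6, 57.7]
gripper_width: 0.0006
```

{"api": "carry_out", "payload": {"claw": [0,0,0,0,0,0,0,0,0], "offset": [[0,0,-0.5],[0,0,-2],[0,0,-6],[-2,0,-10],[-5,-3,-12],[-8,-6,-12],[-8,-10,-12],[-8,-14,-12],[-8,-14,-12]], "spin": [0,0,0,0,0,0,0,0,0]}}

```text
clock: 43.92
ee_pos: [0.3556, 0.0375, 0.1935]
eef_rot: [0.999, -0.032, -0.0, -0.0]
ft_force: [-0.3, -0.2, 0.3]
gripper_width: 0.0002
```

```bash
python3 - <<'E'
from slot import *
goto(.41,-.30,.0785,-3.9)
s=snapshot('scene');t=snapshot('top');cv2.imwrite('pics/s_f.png',s);cv2.imwrite('pics/t_f.png',t)
crop(s,130,150,290,290,5,'f1.png');crop(t,330,120,460,255,5,'f2.png')
E
```

```text
pos [0.3556 0.0375 0.1935] toolx yaw -3.7 F [-0.3 -0.2  0.3] w 0.0002 t 43.925 j6 -0.05
offset [ 7.58 33.34 11.49] spin 0.2
```

View pics/f1.png

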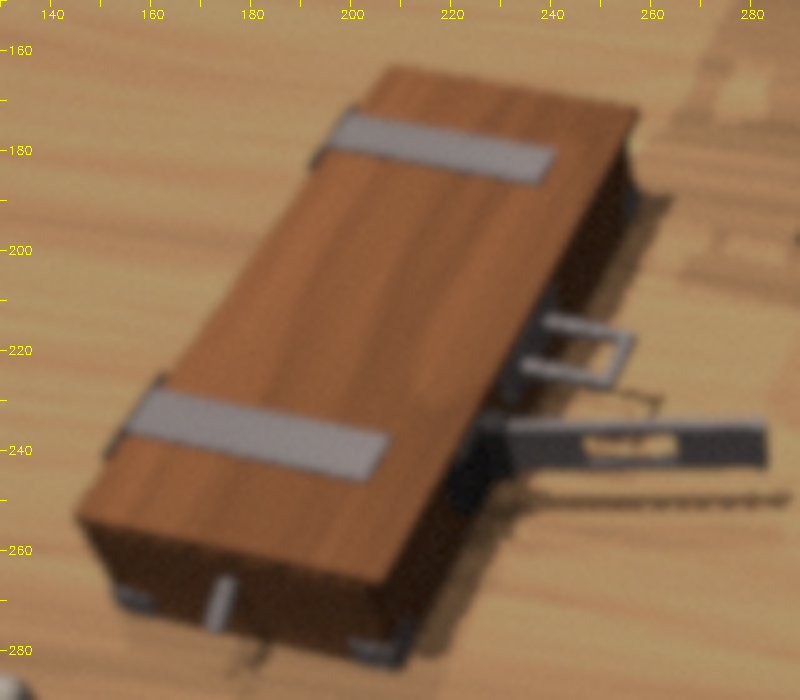

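View pics/f2.png

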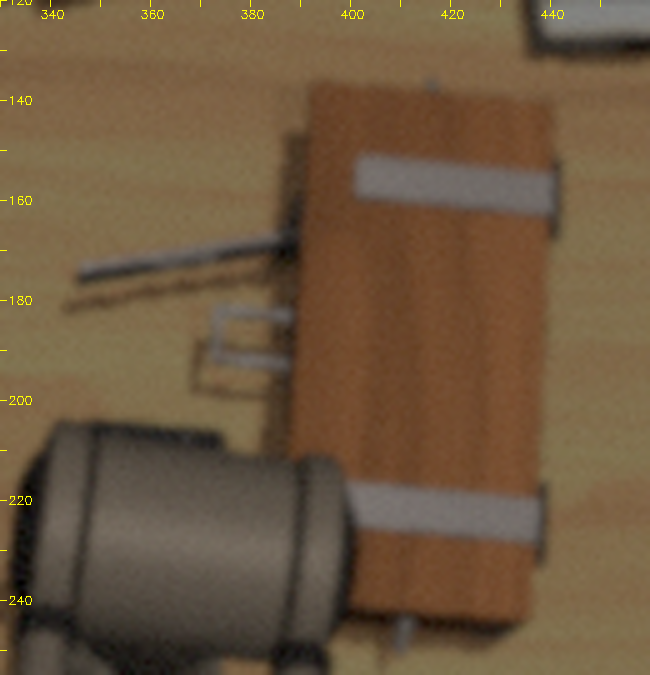

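```bash
python3 - <<'E'
from h import *
from scipy.optimize import least_squares
z=.0785
P=[(.07,-.16,z),(-.08,-.16,z),(-.08,.16,z),(.07,.16,z),(-.128,-.018,.06),(-.128,.018,.06)]
S=np.array([(208.6,163.2),(257.4,172),(206.4,266.6),(145.4,253.6),(256.8,217.4),(252.4,227.2)])-.4
Q=[P[2],P[3],P[0],P[5],P[4]]
T=np.array([(392,136),(441,139.6),(435.6,244.4),(373,181.2),(372.2,192.4)])-.4
def W(p,c): return np.array([(p[0]+np.cos(p[2])*a-np.sin(p[2])*b,p[1]+np.sin(p[2])*a+np.cos(p[2])*b,z) for a,b,z in c])
for nm,f in (('both',lambda p:np.r_[(pj('top',W(p,Q))-T).ravel(),(pj('scene',W(p,P))-S).ravel()]),('top',lambda p:(pj('top',W(p,Q))-T).ravel()),('scene',lambda p:(pj('scene',W(p,P))-S).ravel())):
    r=least_squares(f,[.55,-.15,-1.63]); print(nm,r.x,f(r.x).round(1)); p=r.x
    print('staple',W(p,[(-.108,0,.06)]),'hinge',W(p,[(-.088,.062,.053)]))
# hasp strap end top edge in scene (767,420)/5, top view end (80,275)/5
print(pz('scene',[(130+767/5-.4,150+420/5-.4)],.07),pz('top',[(330+80/5-.4,120+272/5-.4)],.07))
# pin: grip top disc centre, flange
E
```

```text
both [ 0.54755235 -0.1519147  -1.63859989] [ 0.2 -0.6 -0.2  0.6  0.7 -0.  -0.3 -0.6 -0.3 -0.2 -0.8 -0.3  1.  -0.5
  0.5  0.2 -1.2 -0.2  0.8 -0.8  0.1  0.2]
staple [[ 0.55486952 -0.04416286  0.06      ]] hinge [[ 0.61537203 -0.0683175   0.053     ]]
top [ 0.54707456 -0.15186995 -1.63748971] [ 0.1 -0.4 -0.2  0.7  0.8  0.1 -0.3 -0.4 -0.4  0. ]
staple [[ 0.55427211 -0.04411006  0.06      ]] hinge [[ 0.61480139 -0.06819752  0.053     ]]
scene [ 0.54792852 -0.15183178 -1.63919349] [-0.8 -0.3  1.  -0.4  0.4  0.4 -1.3 -0.1  0.8 -0.6  0.1  0.3]
staple [[ 0.55530965 -0.04408431  0.06      ]] hinge [[ 0.61579781 -0.06827486  0.053     ]]
[[0.58912725 0.0563196  0.07      ]] [[0.58851748 0.05566879 0.07      ]]
```

```bash
sed -i 's/^CH=.*/CH=(.5475,-.1519,-1.6386)/' slot.py; python3 - <<'E'
from slot import *
H=np.array([.6153,-.0683]); r=.110; a=np.radians(-3.9)
R=np.array([[np.cos(a),-np.sin(a)],[np.sin(a),np.cos(a)]])
s=state(); M=Rn.from_quat(s['eef_rot']).as_matrix(); p0=s['ee_pos']; print(p0)
for ph in (102,110,120,130,140,150,160,168,176.1):
    f=np.radians(ph); d=np.array([np.cos(f),np.sin(f)]); n=np.array([np.sin(f),-np.cos(f)]); nl=R.T@n
    sup=.019*abs(nl[0])+.0095*abs(nl[1]); c=H+r*d+n*(.0025+sup)
    if ph==102:
        c0=c; st=c+n*.02; print('start',st,(M.T@np.r_[st-p0[:2],.048-p0[2]]*100).round(2)); base=st
    print(ph,c.round(4),(M.T@np.r_[c-base,0]*100).round(2))
E
```

```text
[0.35587013 0.03570355 0.19348387]
start [0.63485755 0.04831455] [27.76 -3.11 14.54]
102 [0.6153 0.0442] [-1.92  0.54  0.  ]
110 [0.6    0.0432] [-3.45  0.74  0.  ]
120 [0.5807 0.0387] [-5.34  1.31  0.  ]
130 [0.562  0.0306] [-7.15  2.25  0.  ]
140 [0.5448 0.0188] [-8.79  3.54  0.  ]
150 [0.5297 0.0035] [-1.019e+01  5.170e+00  1.000e-02]
160 [ 0.5177 -0.0148] [-1.127e+01  7.070e+00  1.000e-02]
168 [ 0.5107 -0.0312] [-1.186e+01  8.750e+00  1.000e-02]
176.1 [ 0.5064 -0.0488] [-1.218e+01  1.054e+01  1.000e-02]
```

{"api": "carry_out", "payload": {"claw": [0,0,0,0,0,0,0,0,0,0,0,0], "offset": [[4,-2,0],[8,-3,0],[13,-3,0],[18,-3,0],[23,-3,0],[26,-3,0],[27.8,-3,2],[27.8,-3,5],[27.8,-3,8],[27.8,-3,11],[27.8,-3,11],[27.8,-3,11]], "spin": [0,0,0,0,0,0,0,0,0,0,0,0]}}

```text
clock: 45.52
ee_pos: [0.6361, 0.0458, 0.0847]
eef_rot: [0.999, -0.034, 0.001, 0.0]
ft_force: [0.4, -0.2, -0.2]
gripper_width: 0.0005
```

```bash
python3 - <<'E'
from slot import *
goto(.6349,.0483,.048,-3.9)
s=snapshot('scene');crop(s,130,150,330,290,4,'g1.png')
E
```

```text
pos [0.6361 0.0458 0.0847] toolx yaw -3.9 F [ 0.4 -0.2 -0.2] w 0.0005 t 45.525 j6 0.02
offset [-0.15 -0.24  3.67] spin -0.0
```

View pics/g1.png

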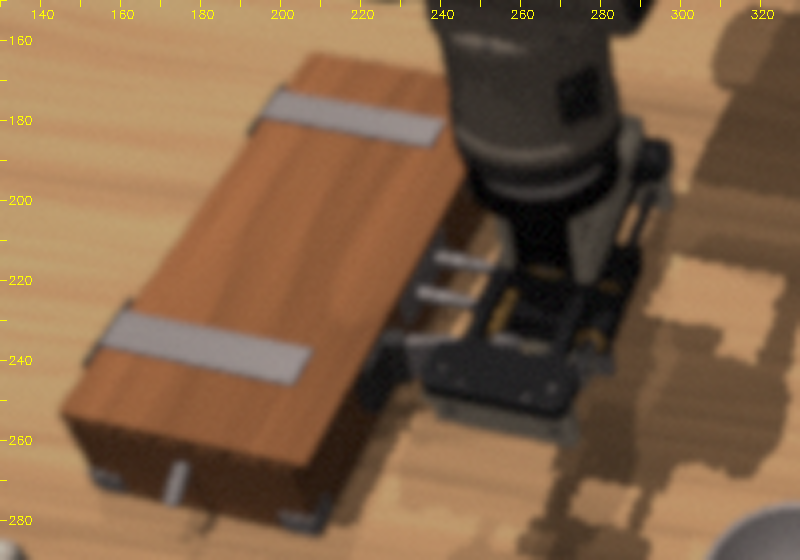

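{"api": "carry_out", "payload": {"claw": [0,0,0,0,0,0,0,0,0,0,0], "offset": [[0,0,1.5],[0,-0.2,3],[0,-0.2,3.6],[0,-0.2,3.6],[-1,0,3.6],[-2,0.3,3.6],[-2.8,0.4,3.6],[-3.6,0.6,3.6],[-4.5,0.8,3.6],[-5.4,1.1,3.6],[-5.4,1.1,3.6]], "spin": [0,0,0,0,0,0,0,0,0,0,0]}}

```text
clock: 46.95
ee_pos: [0.58, 0.0394, 0.0477]
eef_rot: [0.999, -0.034, -0.0, -0.0]
ft_force: [0.2, 0.2, 0.4]
gripper_width: 0.0009
```

```bash
python3 - <<'E'
from slot import *
goto(.5807,.0387,.048,-3.9)
s=snapshot('scene');crop(s,130,150,330,290,4,'g2.png')
t=snapshot('top');crop(t,320,120,460,260,4,'g3.png')
E
```

```text
pos [0.58   0.0394 0.0477] toolx yaw -3.9 F [0.2 0.2 0.4] w 0.0009 t 46.95 j6 0.0
offset [ 0.07  0.07 -0.03] spin 0.0
```

View pics/g2.png

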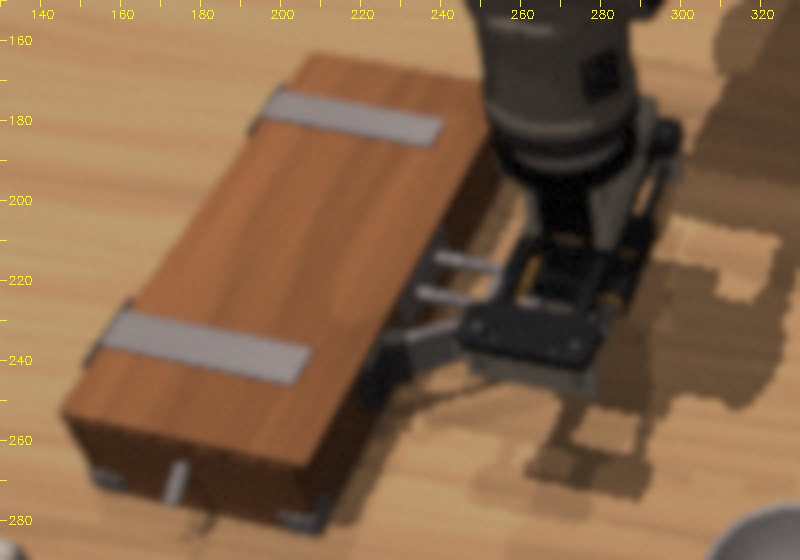

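{"api": "carry_out", "payload": {"claw": [0,0,0,0,0,0,0,0,0,0,0], "offset": [[-1,0.4,0],[-2,0.8,0],[-3,1.3,0],[-3.9,1.9,0],[-4.7,2.7,0],[-5.4,3.6,0],[-6,4.6,0],[-6.5,5.6,0],[-6.9,6.5,0],[-7.1,7.3,0],[-7.1,7.3,0]], "spin": [0,0,0,0,0,0,0,0,0,0,0]}}

```text
clock: 48.42
ee_pos: [0.505, -0.0291, 0.0477]
eef_rot: [0.999, -0.034, 0.0, -0.0]
ft_force: [0.8, 0.0, 0.4]
gripper_width: 0.0003
```

```bash
python3 - <<'E'
from slot import *
goto(.5005,-.0488,.048,-3.9)
s=snapshot('scene');crop(s,130,150,330,290,4,'g4.png')
E
```

```text
pos [ 0.505  -0.0291  0.0477] toolx yaw -3.9 F [0.8 0.  0.4] w 0.0003 t 48.425 j6 -0.14
offset [-0.31  1.99 -0.03] spin -0.0
```

View pics/g4.png

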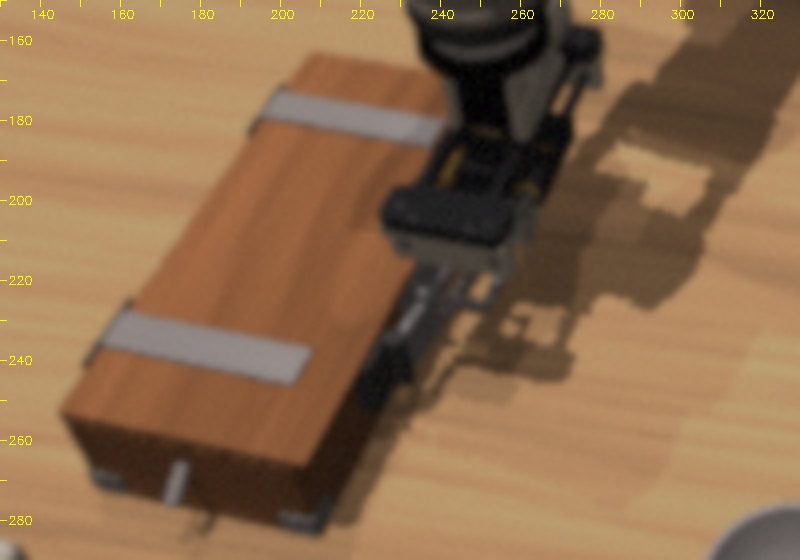

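{"api": "carry_out", "payload": {"claw": [0,0,0,0,0,0], "offset": [[-0.2,0.8,0],[-0.3,1.5,0],[-0.3,1.9,0],[-0.3,2.1,0],[-0.3,2.2,0],[-0.3,2.2,0]], "spin": [0,0,0,0,0,0]}}

```text
clock: 49.22
ee_pos: [0.5005, -0.0478, 0.0477]
eef_rot: [0.999, -0.034, -0.0, -0.002]
ft_force: [2.5, 13.9, 1.8]
gripper_width: 0.0004
```

{"api": "carry_out", "payload": {"claw": [0,0,0,0,0,0,0,0,0], "offset": [[0,-0.8,0],[0,-2,0],[0,-3,-2],[0,-5,-6],[0,-8,-11],[0,-13,-14],[0,-18,-14],[0,-20,-14],[0,-20,-14]], "spin": [0,0,0,0,0,0,0,0,0]}}

```text
clock: 50.35
ee_pos: [0.5136, 0.1502, 0.1872]
eef_rot: [0.999, -0.033, -0.0, 0.0]
ft_force: [-0.4, 0.2, 0.7]
gripper_width: 0.0007
```

```bash
python3 - <<'E'
from slot import *
goto(.5005,-.0488,.048,-3.9)
s=snapshot('scene');t=snapshot('top');crop(s,180,160,300,290,5,'i1.png');crop(t,330,120,460,255,5,'i2.png')
crop(s,395,180,455,245,10,'i3.png');crop(t,205,195,255,245,10,'i4.png')
E
```

```text
pos [0.5136 0.1502 0.1872] toolx yaw -3.7 F [-0.4  0.2  0.7] w 0.0007 t 50.35 j6 0.21
offset [ 0.   19.93 13.93] spin 0.2
```

View pics/i1.png

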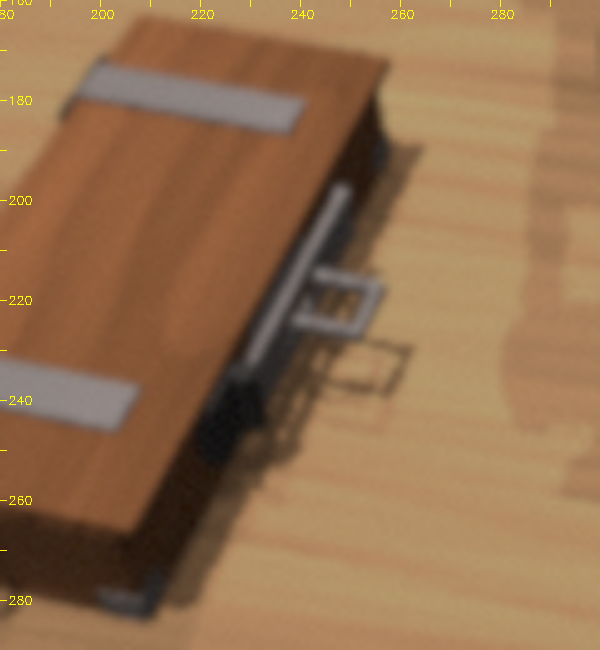

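View pics/i2.png

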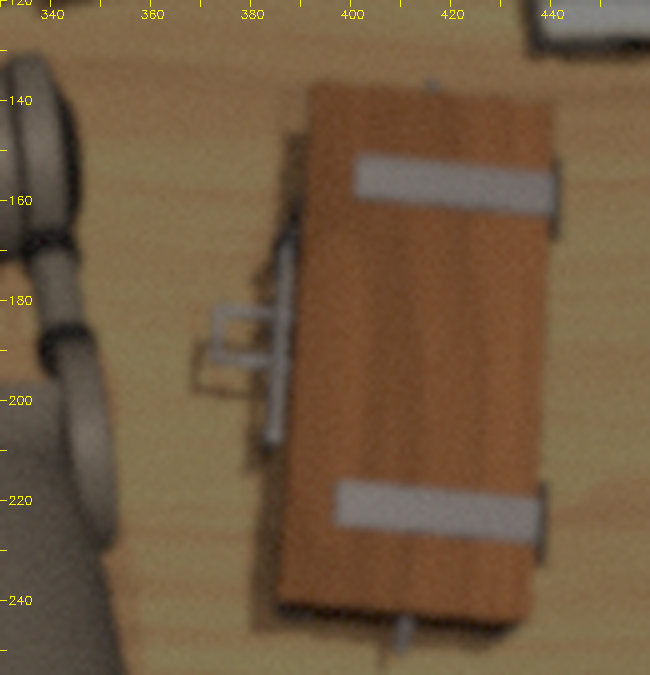

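View pics/i3.png

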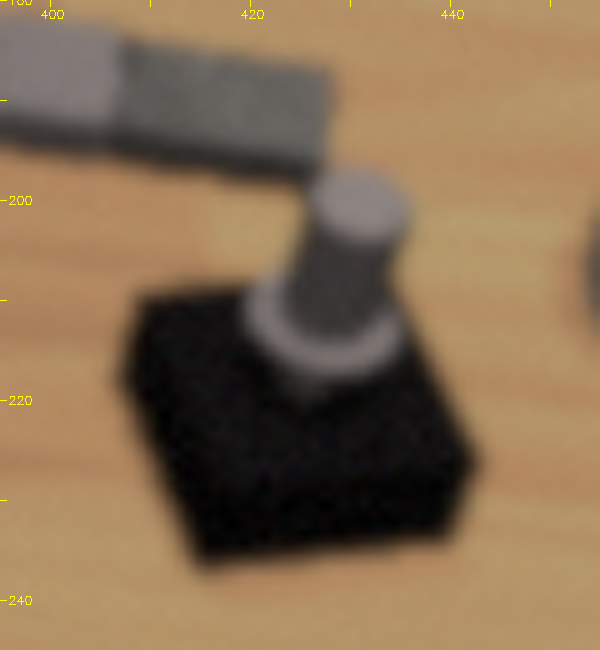

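View pics/i4.png

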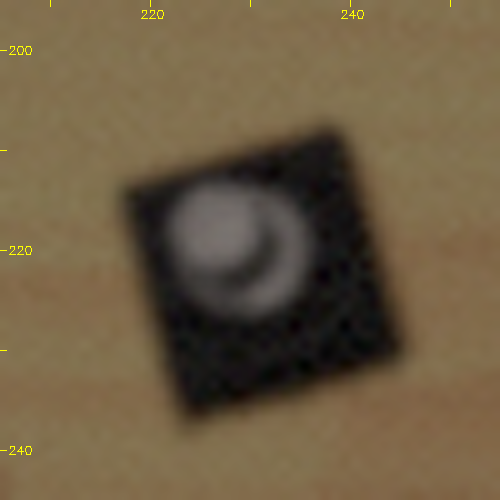

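```bash
python3 - <<'E'
from slot import *
print('grip',pz('scene',[(430.55,200.15)],.1),pz('top',[(225.75,216.75)],.1))
print('fl',pz('scene',[(427.05,211.35)],.058),pz('top',[(228.35,219.45)],.058))
print('block',pz('top',[(231,221.7)],.034))
print(pj('scene',[(.4640,.364,.1)]))
c=pz('top',[(217,213.5),(238.5,207.3),(245.3,229.5),(223,236.3)],.034);print(c[:,:2].round(3))
E
```

```text
grip [[0.44564075 0.39897711 0.1       ]] [[0.4447921  0.40110646 0.1       ]]
fl [[0.44492639 0.39940932 0.058     ]] [[0.44403426 0.40069689 0.058     ]]
block [[0.44134498 0.39659998 0.034     ]]
[[416.30959253 203.65342289]]
[[0.465 0.441]
 [0.486 0.376]
 [0.419 0.352]
 [0.396 0.418]]
```

```bash
python3 - <<'E'
from slot import *
goto(.4450,.4000,.187,-3.9)
E
```

```text
pos [0.5138 0.1484 0.1872] toolx yaw -3.9 F [ 1.1 -0.7 -0.2] w 0.0001 t 50.45 j6 0.21
offset [-8.570e+00 -2.463e+01  1.000e-02] spin 0.0
```

{"api": "carry_out", "payload": {"claw": [60,60,60,60,60,60,60,60,60,60], "offset": [[-1.5,-4,0],[-3,-8,0],[-4.5,-13,0],[-6,-17,0],[-7.3,-21,0],[-8.6,-24.6,0],[-8.6,-24.6,2],[-8.6,-24.6,4.5],[-8.6,-24.6,4.5],[-8.6,-24.6,4.5]], "spin": [0,0,0,0,0,0,0,0,0,0]}}

```text
clock: 51.7
ee_pos: [0.4459, 0.3999, 0.1435]
eef_rot: [0.999, -0.035, 0.0, -0.0]
ft_force: [-0.6, 0.2, -0.1]
gripper_width: 0.0556
```

```bash
python3 - <<'E'
from slot import *
goto(.4450,.4000,.062,-3.9)
s=snapshot('scene');crop(s,380,140,480,240,6,'j1.png')
E
```

```text
pos [0.4459 0.3999 0.1435] toolx yaw -4.0 F [-0.6  0.2 -0.1] w 0.0556 t 51.7 j6 0.67
offset [-0.1   0.    8.15] spin -0.1
```

View pics/j1.png

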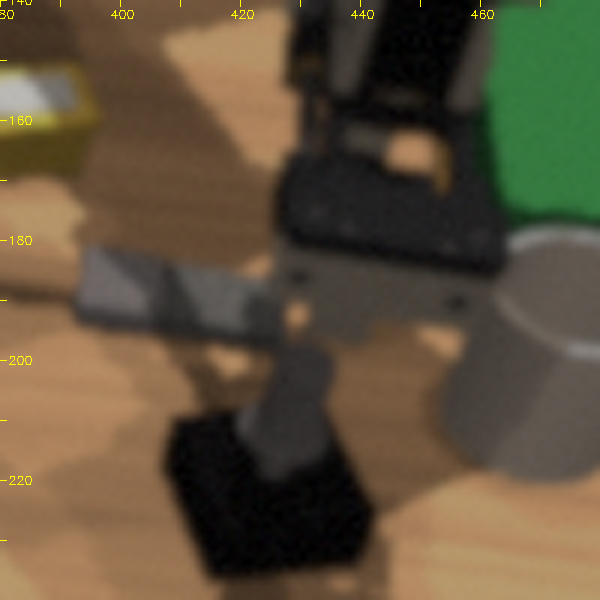

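{"api": "carry_out", "payload": {"claw": [60,60,60,60,60,60,60,60], "offset": [[-0.1,0,2],[-0.1,0,4],[-0.1,0,5.5],[-0.1,0,6.5],[-0.1,0,7.3],[-0.1,0,7.9],[-0.1,0,7.9],[-0.1,0,7.9]], "spin": [0,0,0,0,0,0,0,0]}}

```text
clock: 52.75
ee_pos: [0.4441, 0.4008, 0.0641]
eef_rot: [0.999, -0.034, 0.0, -0.0]
ft_force: [-0.5, 0.3, 0.1]
gripper_width: 0.0548
```

{"api": "carry_out", "payload": {"claw": [0,0,0,0,0,0,0,0], "offset": [[0,0,0],[0,0,0],[0,0,0],[0,0,0],[0,0,0],[0,0,0],[0,0,0],[0,0,0]], "spin": [0,0,0,0,0,0,0,0], "force": 30}}

```text
clock: 53.75
ee_pos: [0.444, 0.4007, 0.0638]
eef_rot: [0.999, -0.034, 0.0, -0.0]
ft_force: [-0.6, 0.4, 1.4]
gripper_width: 0.0253
```

{"api": "carry_out", "payload": {"claw": [0,0,0,0,0,0,0,0,0], "offset": [[0,0,-0.5],[0,0,-1.5],[0,0,-3],[0,0,-5],[0,0,-8],[0,0,-11],[0,0,-13],[0,0,-13],[0,0,-13]], "spin": [0,0,0,0,0,0,0,0,0]}}

```text
clock: 54.88
ee_pos: [0.4435, 0.4003, 0.1932]
eef_rot: [0.999, -0.034, -0.0, 0.0]
ft_force: [-1.2, 0.7, -1.7]
gripper_width: 0.0253
```

```bash
python3 - <<'E'
from slot import *
print(q(-.108,0)); x,y=q(-.108,0); goto(x,y,.19,-3.9)
s=snapshot('scene');crop(s,370,100,470,240,5,'k1.png')
E
```

```text
(np.float64(0.5548171871003864), np.float64(-0.0441481611621503))
pos [0.4435 0.4003 0.1932] toolx yaw -3.9 F [-1.2  0.7 -1.7] w 0.0253 t 54.875 j6 0.67
offset [14.11 43.59  0.34] spin 0.0
```

View pics/k1.png

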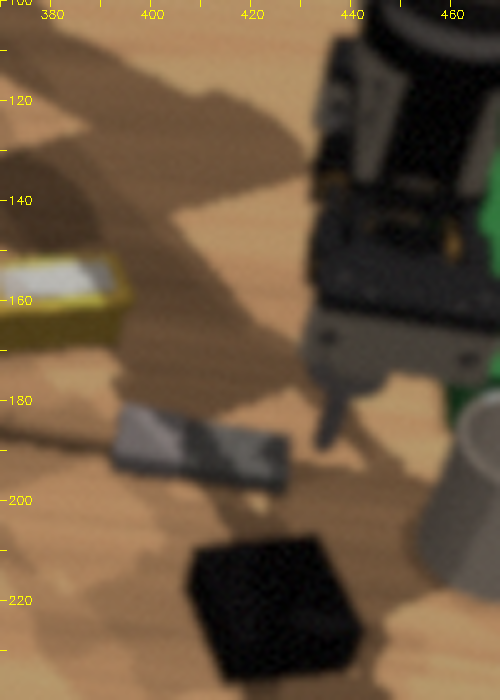

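{"api": "carry_out", "payload": {"claw": [0,0,0,0,0,0,0,0,0,0,0,0], "offset": [[1,3,0],[2.3,7,0],[3.9,12,0],[5.5,17,0],[7.1,22,0],[8.7,27,0],[10.3,32,0],[11.6,36,0],[12.8,39.5,0],[13.7,42.2,0],[14.1,43.6,0],[14.1,43.6,0]], "spin": [0,0,0,0,0,0,0,0,0,0,0,0]}}

```text
clock: 56.42
ee_pos: [0.5548, -0.0442, 0.193]
eef_rot: [0.999, -0.034, -0.001, -0.0]
ft_force: [-0.8, -0.4, -0.8]
gripper_width: 0.0254
```

{"api": "carry_out", "payload": {"claw": [0,0,0,0,0], "offset": [[0,0,2],[0,0,4],[0,0,5],[0,0,5],[0,0,5]], "spin": [0,0,0,0,0]}}

```text
clock: 57.05
ee_pos: [0.5555, -0.0436, 0.1445]
eef_rot: [0.999, -0.034, 0.001, 0.0]
ft_force: [0.2, -0.7, -0.9]
gripper_width: 0.0255
```

```bash
python3 - <<'E'
from slot import *
x,y=q(-.108,0); goto(x,y,.07,-3.9)
p=state()['ee_pos']; print('tip expected px',pj('scene',[p-[0,0,.06]]),pj('scene',[p-[0,0,.01]]))
s=snapshot('scene');crop(s,200,160,300,260,7,'k2.png')
E
```

```text
pos [ 0.5555 -0.0436  0.1445] toolx yaw -3.9 F [ 0.2 -0.7 -0.9] w 0.0255 t 57.05 j6 -0.15
offset [-0.08  0.06  7.45] spin 0.0
tip expected px [[245.84392456 213.71007316]] [[242.87181741 199.41968003]]
```

View pics/k2.png

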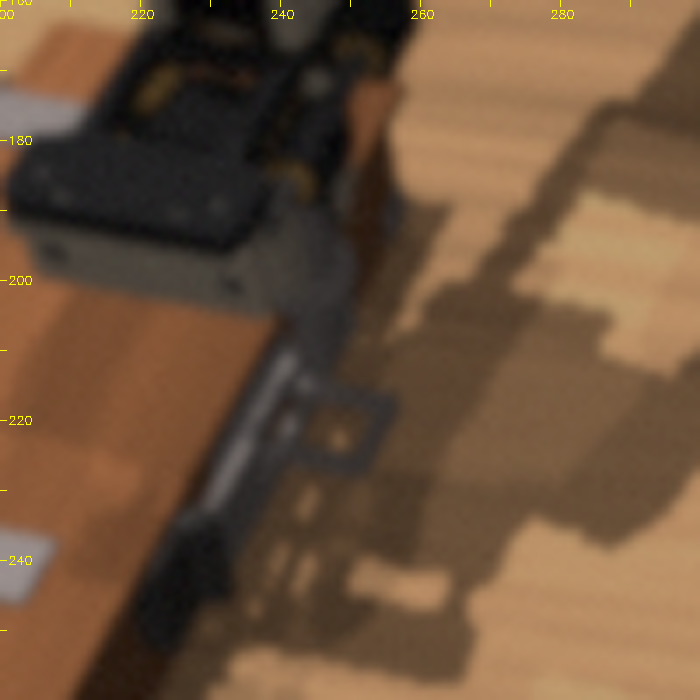

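{"api": "carry_out", "payload": {"claw": [0,0,0,0,0,0,0,0], "offset": [[0,0,0.8],[0,0,1.6],[0,0,2.1],[0,0,2.5],[0,0,3],[0,0,3.5],[0,0,3.5],[0,0,3.5]], "spin": [0,0,0,0,0,0,0,0]}}

```text
clock: 58.1
ee_pos: [0.5552, -0.0439, 0.1088]
eef_rot: [0.999, -0.034, 0.0, -0.0]
ft_force: [-0.3, 0.6, -1.2]
gripper_width: 0.0255
```

```bash
python3 - <<'E'
from slot import *
x,y=q(-.108,0); goto(x,y,.07,-3.9)
s=snapshot('scene');crop(s,200,160,300,260,7,'k3.png')
E
```

```text
pos [ 0.5552 -0.0439  0.1088] toolx yaw -3.9 F [-0.3  0.6 -1.2] w 0.0255 t 58.1 j6 -0.15
offset [-0.04  0.02  3.88] spin 0.0
```

View pics/k3.png

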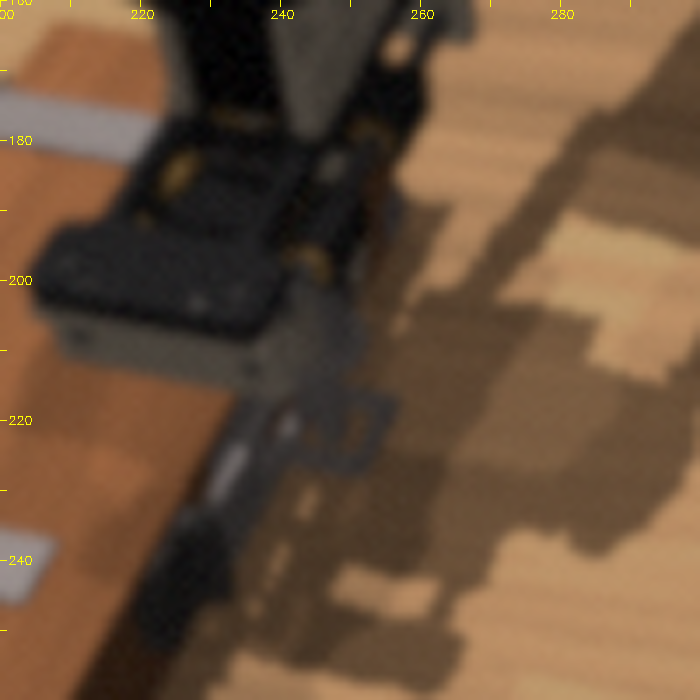

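{"api": "carry_out", "payload": {"claw": [0,0,0,0,0,0,0,0,0], "offset": [[0,0,0.5],[0,0,1],[0,0,1.5],[0,0,2],[0,0,2.5],[0,0,3],[0,0,3.4],[0,0,3.6],[0,0,3.6]], "spin": [0,0,0,0,0,0,0,0,0]}}

```text
clock: 59.28
ee_pos: [0.5567, -0.0431, 0.0756]
eef_rot: [0.999, -0.034, 0.003, -0.0]
ft_force: [-2.9, 6.2, 17.9]
gripper_width: 0.0256
```

{"api": "carry_out", "payload": {"claw": [0,0,0,0], "offset": [[0,0,-0.6],[0,0,-1.2],[0,0,-1.2],[0,0,-1.2]], "spin": [0,0,0,0]}}

```text
clock: 59.78
ee_pos: [0.5549, -0.044, 0.0843]
eef_rot: [0.999, -0.034, -0.0, -0.0]
ft_force: [0.3, 1.0, -2.5]
gripper_width: 0.0253
```

```bash
python3 - <<'E'
from slot import *
x,y=q(-.1135,0); goto(x,y,.07,-3.9)
p=state()['ee_pos']; a=np.array(p[:2])-CH[:2]; c,s_=np.cos(CH[2]),np.sin(CH[2]); print('chest xy',c*a[0]+s_*a[1],-s_*a[0]+c*a[1])
s=snapshot('scene');crop(s,200,170,290,260,8,'k4.png')
t=snapshot('top');crop(t,340,150,430,240,8,'k5.png')
E
```

```text
pos [ 0.5549 -0.044   0.0843] toolx yaw -3.9 F [ 0.3  1.  -2.5] w 0.0253 t 59.775 j6 -0.15
offset [-0.   -0.53  1.43] spin 0.0
chest xy -0.10816157125976436 3.3187744393830924e-05
```

View pics/k4.png

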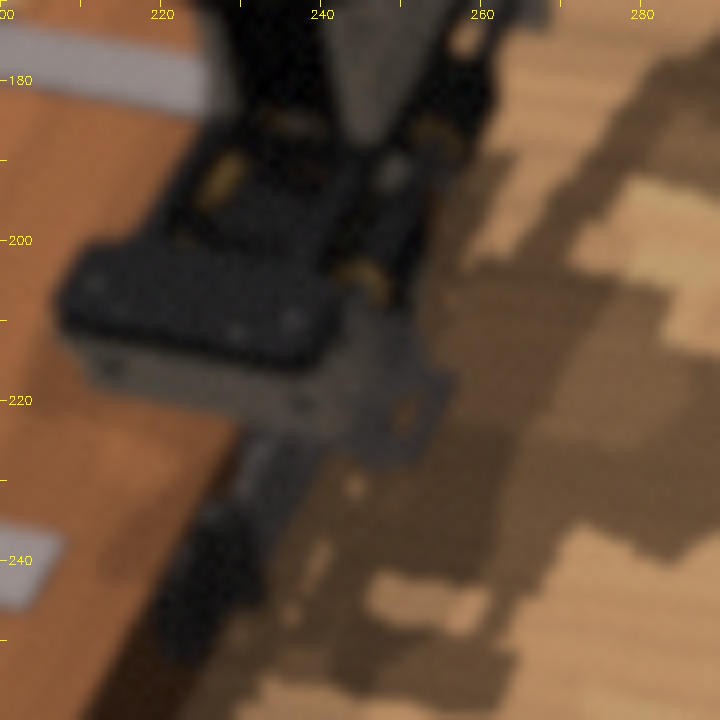

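View pics/k5.png

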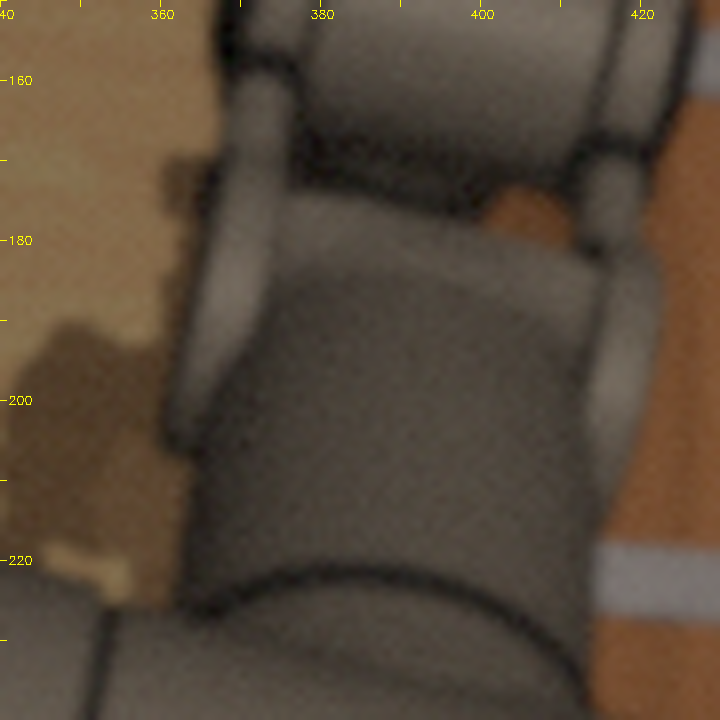

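{"api": "carry_out", "payload": {"claw": [0,0,0,0,0,0,0,0], "offset": [[0,-0.2,0],[0,-0.45,0],[0,-0.45,0],[0,-0.45,0.3],[0,-0.45,0.6],[0,-0.45,0.9],[0,-0.45,0.9],[0,-0.45,0.9]], "spin": [0,0,0,0,0,0,0,0]}}

```text
clock: 60.88
ee_pos: [0.5554, -0.0395, 0.0757]
eef_rot: [0.999, -0.034, 0.0, -0.0]
ft_force: [0.0, -0.0, -1.5]
gripper_width: 0.0253
```

{"api": "carry_out", "payload": {"claw": [0,0,0,0,0], "offset": [[0,0,0.2],[0,0,0.4],[0,0,0.4],[0,0,0.4],[0,0,0.4]], "spin": [0,0,0,0,0]}}

```text
clock: 61.5
ee_pos: [0.5555, -0.0394, 0.0718]
eef_rot: [0.999, -0.034, 0.0, -0.0]
ft_force: [-0.4, 0.6, -1.7]
gripper_width: 0.0253
```

{"api": "carry_out", "payload": {"claw": [0,0,0,0], "offset": [[0,0,0.1],[0,0,0.2],[0,0,0.2],[0,0,0.2]], "spin": [0,0,0,0]}}

```text
clock: 62.0
ee_pos: [0.5554, -0.0394, 0.0697]
eef_rot: [0.999, -0.034, -0.0, -0.0]
ft_force: [-0.2, 0.0, -1.7]
gripper_width: 0.0252
```

{"api": "carry_out", "payload": {"claw": [0,0,0,0], "offset": [[0,0,0.1],[0,0,0.2],[0,0,0.2],[0,0,0.2]], "spin": [0,0,0,0]}}

```text
clock: 62.5
ee_pos: [0.5556, -0.0396, 0.0691]
eef_rot: [0.999, -0.034, 0.001, 0.0]
ft_force: [-3.6, -0.7, 11.2]
gripper_width: 0.0252
```

{"api": "carry_out", "payload": {"claw": [0,60,60,60,60,60,60,60,60,60,60,60], "offset": [[0,0,-0.15],[0,0,-0.15],[0,0,-0.15],[0,0,-0.15],[0,0,-0.15],[0,0,-0.15],[0,0,-1.5],[0,0,-3],[0,0,-5],[0,0,-9],[0,0,-13],[0,0,-13]], "spin": [0,0,0,0,0,0,0,0,0,0,0,0]}}

```text
clock: 64.0
ee_pos: [0.5573, -0.0398, 0.2024]
eef_rot: [0.999, -0.034, 0.004, 0.001]
ft_force: [-0.4, 0.4, 0.1]
gripper_width: 0.0551
```

{"api": "carry_out", "payload": {"claw": [60,60,60,60,60,60], "offset": [[-2,-3,0],[-4,-7,0],[-6,-12,0],[-8,-17,0],[-8,-20,0],[-8,-20,0]], "spin": [0,0,0,0,0,0]}}

```text
clock: 64.75
ee_pos: [0.4885, 0.1673, 0.1975]
eef_rot: [0.999, -0.032, -0.0, -0.0]
ft_force: [-0.4, -0.6, 0.1]
gripper_width: 0.0549
```

```bash
python3 - <<'E'
from slot import *
s=snapshot('scene');cv2.imwrite('pics/l0.png',s);crop(s,190,160,290,270,7,'l1.png')
t=snapshot('top');crop(t,350,130,440,240,6,'l2.png')
E
```

```text
(no output)
```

View pics/l1.png

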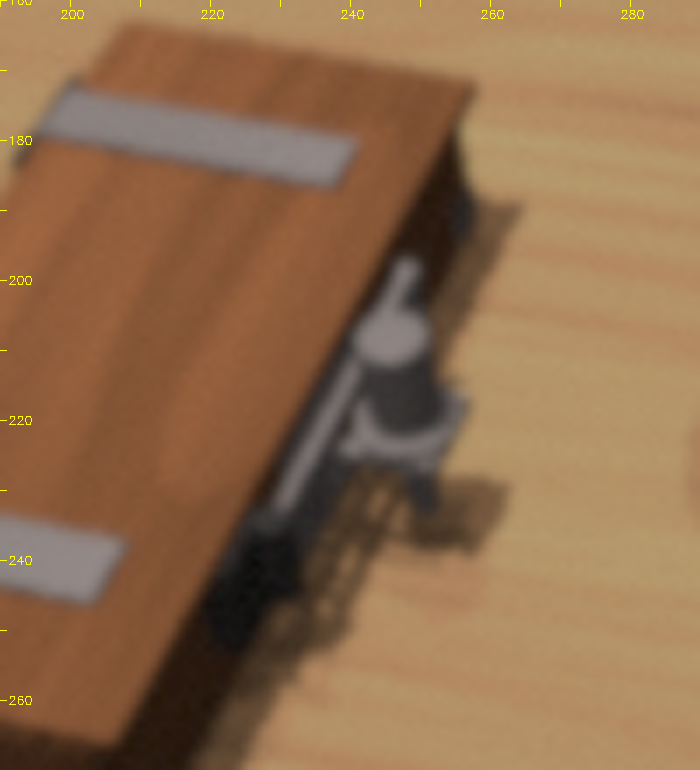

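View pics/l2.png

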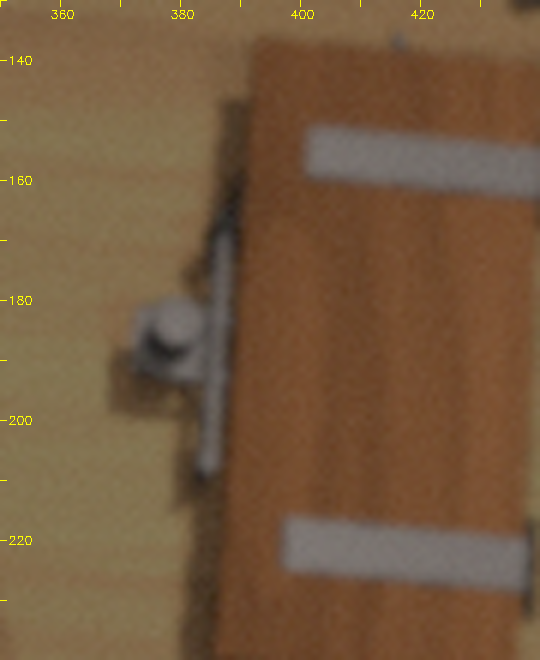

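View pics/l0.png

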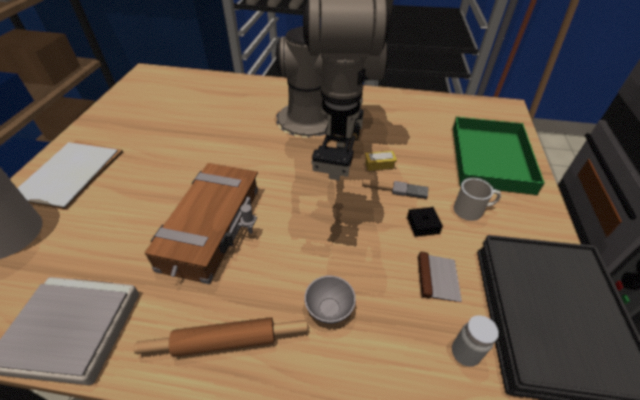

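```bash
python3 - <<'E'
from slot import *
def nrm(n,uv):
    p=camera_params(n);return cv2.undistortPoints(np.array([[uv]],float),K(p),p['D']).reshape(2,1),np.c_[p['R'],p['t']]
def tri(a,b):
    x1,P1=nrm('scene',a);x2,P2=nrm('top',b);X=cv2.triangulatePoints(P1,P2,x1,x2);return (X[:3]/X[3]).ravel()
X=tri((245.4,207.7),(379.4,183.1));print(X)
for z in(.102,.106,.116): print(z,pj('scene',[(.5556,-.0396,z)]),pj('top',[(.5556,-.0396,z)]))
print(pj('scene',[(.5556,-.0396,.01)]))
print(tri((430.55,200.15),(225.75,216.75)))
E
```

```text
[ 0.5545812  -0.04164238  0.10530411]
0.102 [[246.43740853 209.0613385 ]] [[378.68701895 182.97840464]]
0.106 [[246.20706219 207.92897727]] [[378.85345711 182.65095957]]
0.116 [[245.62443228 205.06531027]] [[379.27340282 181.82469528]]
[[251.34389234 233.20716383]]
[0.4448077  0.4001736  0.09931959]
```

```bash
python3 - <<'E'
from plant import *
print(finish_job(), state()['clock'])
E
```

```text
the job is handed in; nothing more can be done
the job is handed in; nothing more can be done
```

I handed in the job at about 65 s of the 210 s allowed. All four black tins lie flat in one row in the chest, the lid is shut, the hasp is shut over the staple, and the pin is dropped through the staple in front of the hasp. I left the yellow look-alike and the other things on the bench alone.

**Final checks:**
- **Tins:** the picture taken before the lid was shut shows all four flat on the floor. I could not check them afterwards.
- **Lid:** the fingertips stopped at 78 mm, the height of the shut lid's top. The images match a shut lid to about 1 pixel.
- **Hasp:** it reached its stop at about 14 N and had not moved in the last picture.
- **Pin:** I measured its top at 105 mm, against 106 mm if the flange rests on the staple. The flange also touched down at the expected height.

**What went less smoothly:**
- **First pin drop:** it met about 18 N about 6 mm too high. I think the flange caught the hasp strap, so I moved the pin 4.5 mm outward and it then went down freely.
- **Lid pressing:** the final push reached about 58 N at the wrist through the fingertips. That is below the 120 N wrist limit. It is above the 40 N limit for the arm or gripper body, which I took not to apply to the fingertips.
- **Last tin:** a finger brushed the chest's end wall at about 6 N before I shifted the tin and released it.

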